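# Unload the carving cradle and pack the carvings for dispatch

## Task

Draw the cradle's telescoping stop towards you by its tab until its sprung button pops up in the next hole. Then slide each carved panel forward from under its rear clip, lift it clear, and pack it into the shallow case together with the loose square and round carvings, every one lying flat on the case's floor with its carved side up. When everything is packed, draw the case's telescoping retaining board over the carvings by its tab until its button pops up in the next hole. Do not knock over the white bottle.

Things in the scene. Friction and masses are not known exactly. Their poses are not given: they have to be found in the camera images.
- cradle: Fixed grey-faced carving cradle; origin at table level under its middle, +x to its rear (away from the robot), +y left. Board x -130..160, y +-115, top at z 18 mm. Along the middle lies the stop's aluminium sleeve, x 0..155, 30 mm wide, top z 51 mm, two 15 mm holes in its top. One dark wooden clip behind each panel overhangs the board (see the clip points).
- clip_left (a point): Middle of the front lower edge of the left clip's overhang, 29 mm above the cradle board, at cradle (91, 68) mm; the clip is 70 mm wide (y), its post stands 26 mm behind this edge, its top is 57 mm above the table. Overlaps the panel's far end by about 20 mm.
- clip_right (a point): The same point of the right clip, at cradle (91, -68) mm.
- stop (a joint): Cradle's telescoping stop: metres drawn forward along cradle -x. Steel tube in the sleeve, slides at about 5 N. 0 = first hole, 0.060 = next hole, end stop 0.080. Starts a little past 0, button held down. Its wooden crossbar (190 mm along y, 16 thick, top 48 mm above table; rear face at cradle x = -12 mm minus this value) keeps the panels from sliding clear of the clips.
- stop_button (a joint): Brass sprung button, 12 mm across, on the tube of the stop: 0 = popped fully up, standing 5 mm out of a hole in the sleeve's top; about 0.009 = held down under the sleeve wall. Once up it locks the tube both ways (play about 2 mm). It springs up by itself.
- stop_tab (a point): Centre of the top of the stop's dark wooden pull tab: 20 mm wide (y), 30 mm long (x), upright on the front of the crossbar, its top 60 mm above the table (42 mm above the cradle board). Axes as the cradle's; moves with the stop.
- case: Fixed shallow open dark wooden case; origin centre of its underside, +x away from the robot, +y left. Inside 136 (x) x 200 (y) mm, floor z 6, walls 6 thick, rim z 32 mm. Three 66 mm columns side by side along y: each holds one panel lengthwise along x, or two small carvings one behind the other. The retaining board's sleeve stands behind it, x 170..370, 30 mm wide, top z 87 mm.
- keeper (a joint): Case's telescoping retaining board: metres drawn forward along case -x. Steel tube in a sleeve, slides at about 5 N. 0 = first hole, 0.118 = next hole, end stop 0.138. Starts a little past 0, button held down. Plywood board 64 (x) x 200 (y) x 10 mm centred at case x = 122 mm minus this value, underside 62 mm above the table (carvings flat in the case reach 56).
- keeper_button (a joint): Brass sprung button, 12 mm across, on the tube of the retaining board: 0 = popped fully up, standing 5 mm out of a hole in the sleeve's top; about 0.009 = held down under the sleeve wall. Once up it locks the tube both ways (play about 2 mm). It springs up by itself.
- keeper_tab (a point): Centre of the top of the retaining board's dark wooden pull tab: 20 mm wide (y), 30 mm long (x), upright on the board, 26 mm tall, its top 98 mm above the table. Axes as the case's; moves with the board, at case x = 112 mm minus the joint value.
- panel1: Carved pale wood panel, 0.16 kg: base 124 (x) x 60 (y) x 26 mm with a raised carved ridge 72 (x) x 30 (y) x 24 mm in its middle (top 50 mm above its underside), the place to grip it. Origin: centre of its underside; x along its length. Starts flat on the left half of the cradle board, its far 20 mm or so under the rear clip.
- panel2: Carved pale wood panel, 0.16 kg: base 124 (x) x 60 (y) x 26 mm with a raised carved ridge 72 (x) x 30 (y) x 24 mm in its middle (top 50 mm above its underside), the place to grip it. Origin: centre of its underside; x along its length. Starts flat on the right half of the cradle board, its far 20 mm or so under the rear clip.
- square1: Square carved rosette block, pale wood, 0.09 kg: base 60 x 60 x 26 mm with a raised square boss 30 x 30 x 24 mm in its middle, sides parallel to the base's (top 50 mm above its underside), the place to grip it. Origin: centre of its underside. Lies on the mat between cradle and case. May be absent.
- square2: Square carved rosette block, pale wood, 0.09 kg: base 60 x 60 x 26 mm with a raised square boss 30 x 30 x 24 mm in its middle, sides parallel to the base's (top 50 mm above its underside), the place to grip it. Origin: centre of its underside. Lies on the mat between cradle and case. May be absent.
- round1: Round carved rosette, pale wood, 0.08 kg: base disc 60 mm across and 26 mm thick with a raised round boss 30 mm across and 24 mm tall in its middle (top 50 mm above its underside), the place to grip it. Origin: centre of its underside. Lies on the mat between cradle and case. May be absent.
- glue: Bystander: white plastic bottle, 60 mm across, 150 mm tall, at the right of the bench. Origin: centre of its underside. Leave it standing.
Things that resemble listed ones, but are neither listed nor needed, are in the scene too. Leave any green or purple look-alike of the panel2 alone.

How it is judged (in metres and radians):
On the way, in this order (a step that is already met when the one before it is completed fails the run):
1. the cradle's stop is drawn open and its button has popped up in the next hole (value of joint stop between 0.056 and 0.064 m and value of joint stop_button below 0.003 m), for 0.2 s.
2. every carving that is there lies flat, carved side up, on the floor of the case (z of panel1 in the frame of case between 0.002 and 0.011 m and x of panel1 in the frame of case between -0.044 and 0.044 m and y of panel1 in the frame of case between -0.076 and 0.076 m and angle between each of panel1, panel2, square1, square2, round1's own z axis and vertical below 0.08 rad and linear speed of each of panel1, panel2, square1, square2, round1 below 0.03 m/s and z of panel2 in the frame of case between 0.002 and 0.011 m and x of panel2 in the frame of case between -0.044 and 0.044 m and y of panel2 in the frame of case between -0.076 and 0.076 m and z of square1 in the frame of case between 0.002 and 0.011 m and x of square1 in the frame of case between -0.044 and 0.044 m and y of square1 in the frame of case between -0.076 and 0.076 m and z of square2 in the frame of case between 0.002 and 0.011 m and x of square2 in the frame of case between -0.044 and 0.044 m and y of square2 in the frame of case between -0.076 and 0.076 m and z of round1 in the frame of case between 0.002 and 0.011 m and x of round1 in the frame of case between -0.044 and 0.044 m and y of round1 in the frame of case between -0.076 and 0.076 m), for 0.2 s.
3. the retaining board is drawn over the carvings and its button has popped up in the next hole (value of joint keeper between 0.114 and 0.122 m and value of joint keeper_button below 0.003 m), for 0.2 s.
At the end, for the whole second after the job is handed in: Every carving present lies inside the case, flat on its floor (underside within 5 mm of the floor, tilt under 0.08 rad, carved side up) and at rest; the stop is within 4 mm of its next hole (0.060) and the retaining board within 4 mm of its own (0.118), both buttons up (below 0.003) (all of step 1 and all of step 2 and all of step 3); the robot touches nothing.
It fails at once if the glue bottle is knocked over (angle between glue's own z axis and vertical above 0.5 rad).
Of square1, square2, round1 only 1 to 2 are there at a start; the rules pass over those that are not, and their reading is None.
At some moment in a run one of square1, square2, round1 may be knocked a few centimetres aside while the robot is not near it.
It also fails if it takes over 210 s, if anything falls off the work surface, if the arm or the gripper's body presses on something with over 40 N, if the wrist force passes 120 N, or if a joint passes its speed limit or range.

## Robot

A 6-joint arm with a two-finger parallel gripper is mounted at the origin on the work surface. World frame = base frame: x ahead of the robot, y to its left, z up, the work surface at z = 0. Lengths are in mm, angles in rad, forces in N, time in s.
With the tool pointing down it reaches from about 275 to 1000 mm from the base axis. Payload 8.4 kg.
Tool frame: the origin (TCP) lies on the centre line of the jaws, within the pads' length; the fingertips stand r.tip_reach ahead of it and the grasp point (between the pads) lies 3 mm ahead of it (r.tip_reach is the distance from the TCP to the fingertips, in mm); z points along the fingers, y is the direction in which the jaws open and shut (so a half turn about z gives the same grasp; the last joint's range is limited). The gripper opens to 85 mm and grips with 20 to 120 N. Pads are 22 mm wide; open, the fingers measure 114 mm over their backs; the gripper's body (76 mm by 85 mm) begins 54 mm behind the grasp point. The pads swing forward as they close: fully open they stand 13 mm farther back than shut.
Start: joints at [1.111, 0.353, 1.633, -0, 1.155, -0.002], TCP at [276.234, 560.645, 253.281] pointing down, gripper open.
Joint ranges: [-2.63, 2.63], [-0.92, 2.1], [0.06, 2.66], [-1.3, 4.44], [0, 2.69], [-3.02, 3.02]. Speed limits (rad/s): [2.22, 2.22, 2.79, 3.14, 3.14, 3.14].

## Interface

Orientations are given as [roll, pitch, yaw] about the fixed x, y, z axes, in that order (R = Rz(yaw) Ry(pitch) Rx(roll)).
In Python, from rig import sense, optics, r, nets gives the robot as it stands. The module is installed in compiled form; this text tells all that it offers.
- The arm moves only by the tool carry_out, never from a script. Its argument "increments" is a list that holds one entry, the list of rows, each a list of 6 numbers: the shift along the tool's x, y, z normalised to -1 to 1, where 1 is 40 cm, then the turn, a rotation vector about the tool's x, y, z normalised to -1 to 1, where 1 is 60 degrees. A call has 1 to 5 rows; each row is the pose to reach, as a shift and turn from the pose commanded when the call began, along the tool's axes at that moment; what a row does not reach only later rows make up. A row lasts 1/12 s, in which the tool goes at most 41.7 mm and 7.16 degrees, less where a joint would pass 70% of its speed; a pose out of reach is approached as far as the arm can. A call with a number of a shift or a turn outside -1 to 1 is refused whole. A call with a gripper value outside its range is refused whole. "hand" is the closure, from 0 (fully open) to 1 (shut), set as the call begins (left out, the last holds). The fingers move at their own pace and stop on an object; "squeeze" is the grip in N (left out, the last holds). Time passes only in rows, so rows that repeat a pose let the fingers close. It gives the time, the measured TCP pose, the force and the opening at its end, in the units of the state.
- sense(): the state, without advancing time (a new reading comes with each control period).
- optics.grab_frame(name): name is "scene" or "top"; returns a dict with "img" (480x640x3 uint8, red, green, blue), "range_z" (480x640 float32, mm along the optical axis (not along the pixel's ray), 0 where there is no reading), "fov_y" (degrees; the focal length in pixels is half the picture's height over the tangent of half this angle, whatever the lens; pixels are square), "cx", "cy" (the principal point, pixels), "k1" (the pictures are not rectified: a ray, as slopes to the right and down, at radius r is drawn at 1 + k1 r^2 times it, then the intrinsics apply), "R" (3x3) and "t" (3): a world point X has camera coordinates R X + t. Camera axes: x right, y down, z forward; pixel columns grow to the right and rows downward; lengths in mm; the calibration is good to about 2 mm. A picture is of the moment at which its call begins.
- r.sign_off(): hands the job in, once; it reports no verdict.
Trained networks look in the newest picture that a camera, given by its name, has taken for a name from the list of things; names that differ only in an ending like _2 or _b are one class to them, and where a whole thing is asked for, a point or a joint stands for the part that bears it (a point fixed in the world has none). Each returns a list of dicts, best first, with "confidence" (0 to 1); they miss things now and then, are a little off and sometimes report something else, mostly with a low value. They report only what shows in the picture. A call takes as long as a camera call. They do not tell look-alikes from the thing itself.
- nets.trace(target, camera): "mask" (480x640 bool, what is visible of it).
- nets.tip_of(target, camera): "point" ([x, y, z] in mm, in world coordinates, good to about 4 mm: a listed point, or the origin of a listed thing).
The state is a dict: "clock": time; "qpos": joint angles; "qvel": joint speeds; "joint_efforts": joint torques, N m; "eef_pos": TCP position; "tcp_rot": TCP orientation; "contact_force": force on the tool from outside, world axes, zero at the start; "wrist_torque": the same for the moment, N m; "opening": opening from 0.0 (shut) to 1.0 (fully open).
Only numpy, scipy, OpenCV 4.12 (cv2) and the standard library are available. Lean on these libraries where they do the work, as an engineer would, in place of code of your own. Each camera call takes 0.05 s, during which the arm holds its last target.

## Working session

There is one attempt and no reset: what is moved stays moved. The work goes in short steps, Python scripts to look and compute and a tool call to move; the robot and the scene stay as the last step left them, time stands still between calls to the robot, and variables do not carry over. Pictures are saved under pics/ and viewed, and the job is handed in when it is done.

Besides the shell and the picture viewer there is one more tool, called as name(argument=value, ...) on one line, values as JSON. carry_out: Moves the arm, as the interface text tells. Its arguments: {"type":"object","properties":{"increments":{"type":"array","items":{"type":"array","items":{"type":"array","items":{"type":"number","minimum":-1,"maximum":1}}}},"hand":{"type":"number"},"squeeze":{"type":"number"}},"required":["increments"]}

```bash
mkdir -p pics; ls; cat > h.py <<'E'
import numpy as np, cv2
from rig import sense, optics, r, nets
def cam(n):
    f=optics.grab_frame(n); return f
def save(f,name): cv2.imwrite('pics/'+name+'.png', f['img'][:,:,::-1])
def rays(f,u,v):
    fl=240/np.tan(np.radians(f['fov_y'])/2)
    xd=(np.asarray(u,float)-f['cx'])/fl; yd=(np.asarray(v,float)-f['cy'])/fl
    x,y=xd.copy(),yd.copy()
    for _ in range(20):
        s=1+f['k1']*(x*x+y*y); x=xd/s;y=yd/s
    return x,y
def world(f,u,v,z=None):
    """depth-based world points, or intersect plane z"""
    x,y=rays(f,u,v); R=np.array(f['R']);t=np.array(f['t'])
    d=np.stack([x,y,np.ones_like(x)],-1)
    if z is None:
        D=f['range_z'][np.asarray(v,int),np.asarray(u,int)]
        return (d*D[...,None]-t)@R
    C=-R.T@t; w=d@R
    s=(z-C[2])/w[...,2]
    return C+w*s[...,None]
def proj(f,P):
    P=np.atleast_2d(P); c=P@np.array(f['R']).T+np.array(f['t'])
    fl=240/np.tan(np.radians(f['fov_y'])/2)
    x=c[:,0]/c[:,2];y=c[:,1]/c[:,2];s=1+f['k1']*(x*x+y*y)
    return np.stack([f['cx']+fl*x*s,f['cy']+fl*y*s],-1)
def cloud(f):
    v,u=np.mgrid[0:480,0:640]
    return world(f,u,v)
E
python3 - <<'E'
from h import *
print(sense()); print(r.tip_reach)
for n in ('scene','top'):
    f=cam(n); save(f,n+'0'); print(n,f['fov_y'],f['cx'],f['cy'],f['k1'],np.array(f['R']).round(3).tolist(),f['t'])
    for t in ['cradle','case','panel1','square1','round1','glue','stop_tab','keeper_tab','clip_left','clip_right','stop_button','keeper_button']:
        try:
            for o in nets.tip_of(t,n): print(n,t,np.round(o['point'],1),round(o['confidence'],2), proj(f,o['point']).round(0).tolist())
        except Exception as e: print(t,e)
E
```

```text
pics
{'clock': 0.0, 'qpos': array([ 1.11061866e+00,  3.53651131e-01,  1.63413250e+00,  8.19562414e-06,
        1.15525757e+00, -2.39453594e-03]), 'qvel': array([-0.00052626, -0.00120932,  0.00056697,  0.00053792, -0.00163993,
        0.00123172]), 'joint_efforts': array([ 3.74113326e-03, -6.05223584e+01, -3.42071486e+01,  2.61128998e-04,
        9.12789517e-03,  9.52073833e-06]), 'eef_pos': array([276.01440522, 560.2340494 , 252.56052439]), 'tcp_rot': array([-3.14014413e+00, -1.09619444e-05,  2.68380621e+00]), 'contact_force': array([-0.74751832, -0.12779518,  0.31199238]), 'wrist_torque': array([-0.0238903 , -0.00333777,  0.04239095]), 'opening': 1.0002530598879424}
22.0
scene 57.82582316687181 316.92703739491776 238.38505195561706 0.006623442520169046 [[0.694, 0.72, -0.02], [0.505, -0.506, -0.699], [-0.514, 0.475, -0.714]] [-371.1612452  -270.0401479  1496.25637511]
scene case [ 483.1 -265.1    1. ] 0.57 [[229.0, 280.0]]
scene panel1 [ 3.965e+02  5.890e+01 -2.000e-01] 0.96 [[299.0, 206.0]]
scene panel1 [571.2 231.8  22.2] 0.94 [[381.0, 200.0]]
scene panel1 [552.5 370.4  19.6] 0.71 
[... 1306 characters left out ...]
 0.71 [[132.0, 278.0]]
top panel1 [799.7 284.8  -4. ] 0.7 [[178.0, 177.0]]
top round1 [ 5.788e+02  1.010e+01 -3.000e-01] 0.86 [[291.0, 270.0]]
top glue [ 528.6 -500.3    1.2] 0.97 [[513.0, 294.0]]
top stop_tab [460.7 286.6  57.7] 0.82 [[161.0, 321.0]]
top keeper_tab [ 575.4 -256.9   93. ] 0.57 [[415.0, 269.0]]
top clip_left [594.2 376.9  49.9] 0.88 [[125.0, 260.0]]
top clip_left [ 575.5 -254.4   93.8] 0.18 [[414.0, 269.0]]
top clip_right [613.5 242.7  42.5] 0.8 [[186.0, 252.0]]
stop_button it knows: case, clip_left, clip_right, cradle, glue, keeper_tab, panel, round, square, stop_tab
keeper_button it knows: case, clip_left, clip_right, cradle, glue, keeper_tab, panel, round, square, stop_tab
```

View pics/scene0.png

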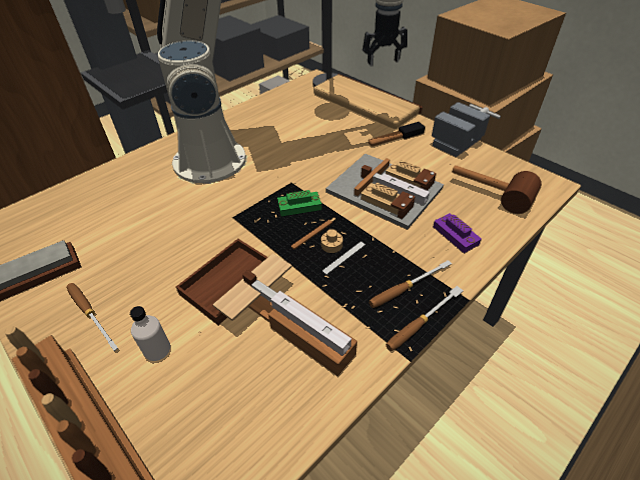

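View pics/top0.png

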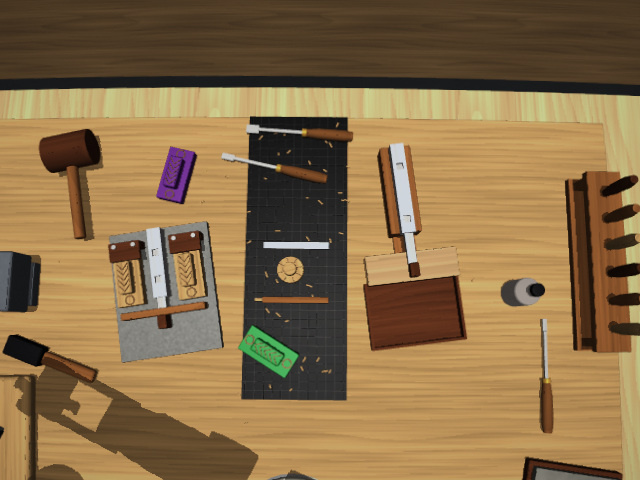

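```bash
cat > fit.py <<'E'
from h import *
def rect(P,lo,hi,xr,yr,mins=30,name=''):
    m=(P[...,2]>lo)&(P[...,2]<hi)&(P[...,0]>xr[0])&(P[...,0]<xr[1])&(P[...,1]>yr[0])&(P[...,1]<yr[1])
    m=m.astype(np.uint8)
    n,l,s,c=cv2.connectedComponentsWithStats(m)
    for i in range(1,n):
        if s[i,4]<mins: continue
        q=P[l==i]; (cx,cy),(w,h),a=cv2.minAreaRect(q[:,:2].astype(np.float32))
        if w<h: w,h,a=h,w,a-90
        a=(a+90)%180-90
        print(name,'c',round(cx,1),round(cy,1),'wh',round(w,1),round(h,1),'ang',round(a,2),'z',round(float(np.median(q[:,2])),1),'n',s[i,4],'px',c[i].round())
if __name__=='__main__':
    for n in ('top','scene'):
        f=cam(n);P=cloud(f)
        print(n)
        rect(P,12,24,(370,760),(150,470),200,'board')
        rect(P,42,49.5,(400,760),(180,470),name='crossbar45')
        rect(P,49.5,54,(400,760),(180,470),name='sleeve51')
        rect(P,54,58.5,(400,760),(150,470),name='clips57')
        rect(P,58.5,63,(400,760),(150,470),name='tab60')
        rect(P,64,72,(400,760),(150,470),name='ridge68')
        rect(P,27,36,(380,760),(-420,-120),name='rim')
        rect(P,68,76,(380,760),(-420,-120),name='kboard')
        rect(P,82,91,(380,960),(-420,-120),name='ksleeve')
        rect(P,94,102,(380,960),(-420,-120),name='ktab')
        rect(P,22,30,(500,660),(-60,80),name='rbase')
        rect(P,44,54,(500,660),(-60,80),name='rboss')
E
python3 fit.py
```

```text
top
board c 528.2 297.0 wh 291.5 231.9 ang 9.09 z 17.4 n 6657 px [170. 307.]
crossbar45 c 656.3 318.7 wh 20.2 19.3 ang 16.5 z 48.6 n 30 px [154. 233.]
crossbar45 c 637.1 317.8 wh 31.6 10.0 ang -42.51 z 48.2 n 34 px [153. 241.]
crossbar45 c 623.2 311.8 wh 38.7 34.5 ang 14.97 z 47.0 n 103 px [157. 249.]
crossbar45 c 563.5 234.6 wh 104.4 61.7 ang 9.87 z 44.0 n 479 px [193. 281.]
crossbar45 c 584.7 262.9 wh 62.6 25.4 ang -10.06 z 44.0 n 85 px [176. 265.]
crossbar45 c 542.7 370.4 wh 99.8 58.0 ang 9.94 z 44.1 n 437 px [131. 289.]
crossbar45 c 557.8 300.4 wh 77.3 30.5 ang 7.75 z 47.7 n 193 px [160. 277.]
crossbar45 c 499.0 291.9 wh 189.7 54.3 ang -82.48 z 46.5 n 633 px [162. 309.]
sleeve51 c 589.7 306.4 wh 155.9 32.8 ang 9.08 z 51.2 n 520 px [156. 262.]
clips57 c 635.1 244.8 wh 69.3 43.0 ang -81.14 z 56.2 n 404 px [184. 242.]
clips57 c 612.8 378.9 wh 69.3 43.0 ang -80.73 z 56.3 n 399 px [124. 251.]
tab60 c 461.2 285.1 wh 28.1 18.8 ang 7.85 z 60.1 n 74 px [162. 321.]
ridge68 c 573.1 236.2 wh 71.8 30.8 ang 10.52 z 67.1 n 400 px [185. 269.]
ridge68 c 554.3 372.7 wh 71.0 32.0 ang 10.98 z 67.1 n
[... 1646 characters left out ...]
.4 -269.3 wh 214.6 149.1 ang -82.18 z 30.7 n 473 px [213. 275.]
rim c 714.0 -276.4 wh 91.2 3.9 ang 7.77 z 32.1 n 63 px [284. 331.]
kboard c 579.3 -200.8 wh 86.6 65.9 ang -83.16 z 71.0 n 672 px [270. 270.]
kboard c 607.0 -309.3 wh 96.6 93.7 ang 5.2 z 71.0 n 943 px [237. 299.]
kboard c 708.5 -256.3 wh 98.7 3.4 ang 6.61 z 71.4 n 67 px [287. 314.]
ksleeve c 582.6 -264.7 wh 33.2 16.7 ang 41.73 z 86.3 n 37 px [250. 281.]
ksleeve c 754.6 -236.1 wh 205.6 32.5 ang 7.23 z 85.8 n 1112 px [311. 320.]
ktab c 576.9 -258.6 wh 30.8 19.0 ang 3.86 z 96.6 n 83 px [248. 275.]
rbase c 583.4 6.9 wh 54.8 53.6 ang 44.16 z 24.7 n 172 px [331. 241.]
rboss c 581.7 8.6 wh 27.9 27.0 ang -45.86 z 47.8 n 73 px [331. 233.]
```

```bash
python3 - <<'E'
from h import *
f=cam('top')
a=f['img'][200:370,90:330][:,:,::-1]; b=f['img'][130:360,350:480][:,:,::-1]
cv2.imwrite('pics/c1.png',cv2.resize(a,None,fx=3.3,fy=3.3,interpolation=cv2.INTER_CUBIC)); cv2.imwrite('pics/c2.png',cv2.resize(b,None,fx=2.6,fy=2.6,interpolation=cv2.INTER_CUBIC))
E
```

```text
(no output)
```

View pics/c1.png

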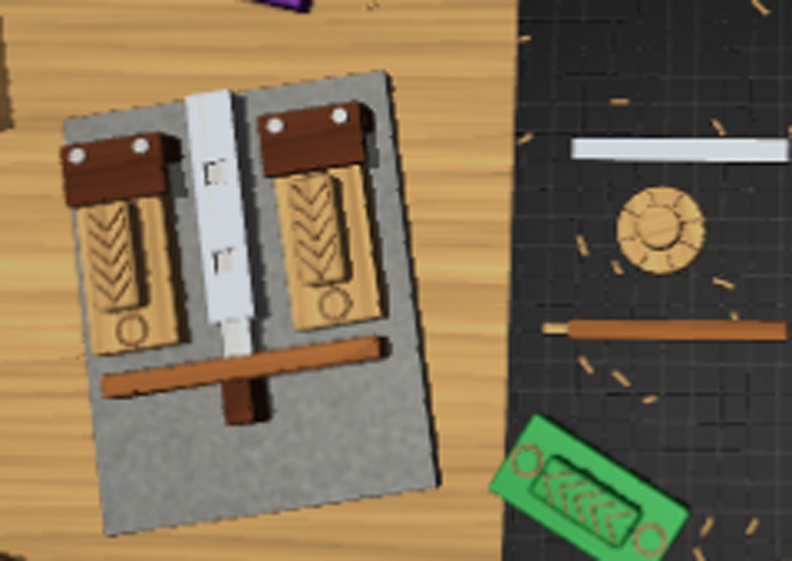

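View pics/c2.png

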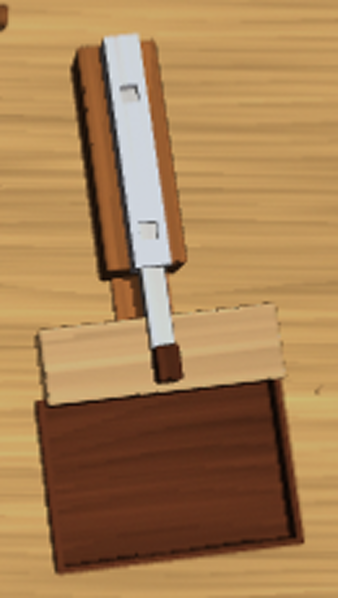

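The pictures show pale panels in the cradle at top px (130,277) and (187,270). The round carving is at (290,270), and there are no squares. Candidates for panel2 are green (268,351), purple (176,175), and the pale panel at (187,270). I choose the pale panel, and the crop confirms it sits under the right clip. The stop tab is at (162,321).

```bash
cat > go.py <<'E'
import sys
from h import *
from scipy.spatial.transform import Rotation as Ro
def cra(x,y,O=(513.5,294.0),a=9.1):
    c,s=np.cos(np.radians(a)),np.sin(np.radians(a)); return O[0]+c*x-s*y,O[1]+s*x+c*y
def cas(x,y): return cra(x,y,(486.3,-268.2),7.0)
def inc(x,y,z,tyaw):
    """target TCP pose; tyaw= direction angle (deg) of the object's x axis; tool yaw =180+tyaw"""
    s=sense(); R=Ro.from_euler('xyz',s['tcp_rot']); T=Ro.from_euler('xyz',[np.pi,0,np.pi+np.radians(tyaw)])
    d=R.inv().apply(np.array([x,y,z])-s['eef_pos'])/400
    w=np.degrees((R.inv()*T).as_rotvec())/60
    print('t',round(s['clock'],2),'pos',s['eef_pos'].round(1),'F',s['contact_force'].round(1),'open',round(s['opening'],3),'q6',round(s['qpos'][5],2))
    print('inc',np.r_[d,w].round(4).tolist(),'dist',round(float(np.linalg.norm(d)*400),1))
if __name__=='__main__':
    k=sys.argv[1]; v=[float(a) for a in sys.argv[2:]]
    if k=='cra': inc(*cra(v[0],v[1]),v[2],9.1 if len(v)<4 else v[3])
    if k=='cas': inc(*cas(v[0],v[1]),v[2],7.0 if len(v)<4 else v[3])
    if k=='w': inc(*v)
E
python3 go.py cra -53 0 130
```

```text
t 1.25 pos [276.2 560.6 253.3] F [ 0.3 -0.2  1. ] open 1.002 q6 -0.0
inc [-0.7187, -0.4124, 0.3082, -0.0, -0.0, -0.5888] dist 353.6
```

carry_out(increments=[[[-0.7187, -0.4124, 0.3082, 0, 0, -0.5888], [-0.7187, -0.4124, 0.3082, 0, 0, -0.5888], [-0.7187, -0.4124, 0.3082, 0, 0, -0.5888], [-0.7187, -0.4124, 0.3082, 0, 0, -0.5888], [-0.7187, -0.4124, 0.3082, 0, 0, -0.5888]]], hand=0.4)

```text
clock: 1.67
eef_pos: [383.6, 400.8, 181.8]
tcp_rot: [3.141, 0.0, -2.982]
contact_force: [1.2, 0.6, 0.4]
opening: 0.598
```

```bash
python3 go.py cra -53 0 130
```

```text
t 1.67 pos [383.6 400.8 181.8] F [1.2 0.6 0.4] open 0.598 q6 -0.93
inc [-0.1458, -0.3152, 0.1295, 0.0002, 0.0004, 0.0006] dist 148.2
```

carry_out(increments=[[[-0.1458, -0.3152, 0.1295, 0, 0, 0], [-0.1458, -0.3152, 0.1295, 0, 0, 0], [-0.1458, -0.3152, 0.1295, 0, 0, 0], [-0.1458, -0.3152, 0.1295, 0, 0, 0], [-0.1458, -0.3152, 0.1295, 0, 0, 0]]])

```text
clock: 2.08
eef_pos: [460.9, 282.7, 128.8]
tcp_rot: [-3.14, -0.002, -2.992]
contact_force: [-0.6, -0.3, 0.1]
opening: 0.599
```

```bash
python3 go.py cra -53 0 54
```

```text
t 2.08 pos [460.9 282.7 128.8] F [-0.6 -0.3  0.1] open 0.599 q6 -1.17
inc [-0.0023, 0.0075, 0.1869, -0.0018, -0.002, -0.0087] dist 74.8
```

carry_out(increments=[[[-0.001, 0.0075, 0.09, 0, 0, -0.008], [-0.001, 0.0075, 0.15, 0, 0, -0.008], [-0.001, 0.0075, 0.186, 0, 0, -0.008], [-0.001, 0.0075, 0.186, 0, 0, -0.008], [-0.001, 0.0075, 0.186, 0, 0, -0.008]]])

```text
clock: 2.5
eef_pos: [459.3, 289.8, 55.9]
tcp_rot: [-3.141, -0.001, -2.98]
contact_force: [1.3, 0.0, 0.4]
opening: 0.602
```

```bash
python3 go.py cra -53 0 54; python3 - <<'E'
from h import *
f=cam('scene'); cv2.imwrite('pics/s1.png',cv2.resize(f['img'][110:260,280:480][:,:,::-1],None,fx=4,fy=4))
E
```

```text
t 2.5 pos [459.3 289.8  55.9] F [1.3 0.  0.4] open 0.602 q6 -1.17
inc [-0.0029, -0.011, 0.0046, -0.0004, -0.0012, 0.0026] dist 4.9
```

View pics/s1.png

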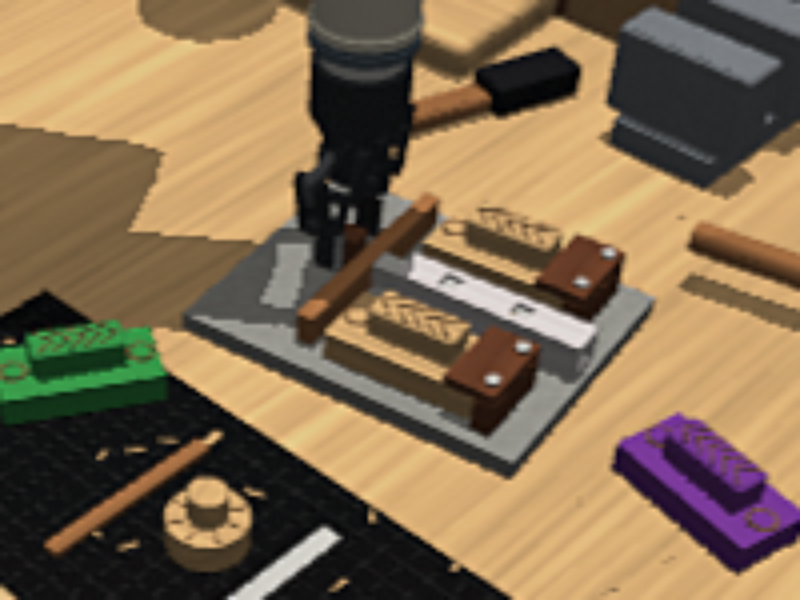

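The fingers straddle the tab, around (350,245) in the crop. I'll correct y and close.

carry_out(increments=[[[-0.0029, -0.011, 0.004, 0, 0, 0.002], [-0.0029, -0.011, 0.004, 0, 0, 0.002], [-0.0029, -0.011, 0.004, 0, 0, 0.002]]])

```text
clock: 2.8
eef_pos: [462.1, 285.6, 55.4]
tcp_rot: [3.141, 0.001, -2.983]
contact_force: [0.3, 0.1, -0.2]
opening: 0.601
```

carry_out(increments=[[[0, 0, 0, 0, 0, 0], [0, 0, 0, 0, 0, 0], [0, 0, 0, 0, 0, 0], [0, 0, 0, 0, 0, 0], [0, 0, 0, 0, 0, 0]]], hand=1, squeeze=60)

```text
clock: 3.22
eef_pos: [461.7, 285.6, 55.0]
tcp_rot: [3.141, 0.0, -2.982]
contact_force: [-1.3, 0.1, 7.1]
opening: 0.224
```

```bash
python3 go.py cra -53 0 54;python3 go.py cra -103 0 54
```

```text
t 3.22 pos [461.7 285.6  55. ] F [-1.3  0.1  7.1] open 0.224 q6 -1.18
inc [0.0014, 0.0002, 0.0024, 0.0002, 0.0005, 0.0005] dist 1.1
t 3.22 pos [461.7 285.6  55. ] F [-1.3  0.1  7.1] open 0.224 q6 -1.18
inc [0.1264, 0.0003, 0.0023, 0.0002, 0.0005, 0.0005] dist 50.6
```

carry_out(increments=[[[0.025, 0, 0, 0, 0, 0], [0.05, 0, 0, 0, 0, 0], [0.075, 0, 0, 0, 0, 0], [0.1, 0, 0, 0, 0, 0], [0.105, 0, 0, 0, 0, 0]]])

```text
clock: 3.63
eef_pos: [420.4, 279.0, 55.0]
tcp_rot: [3.141, 0.002, -2.982]
contact_force: [6.7, -1.3, -1.6]
opening: 0.215
```

carry_out(increments=[[[0.004, 0, 0, 0, 0, 0], [0.008, 0, 0, 0, 0, 0], [0.012, 0, 0, 0, 0, 0], [0.016, 0, 0, 0, 0, 0], [0.02, 0, 0, 0, 0, 0]]])

```text
clock: 4.05
eef_pos: [413.4, 277.8, 55.0]
tcp_rot: [3.141, 0.002, -2.982]
contact_force: [3.1, -1.8, 5.4]
opening: 0.227
```

```bash
python3 go.py cra -103 0 54
```

```text
t 4.05 pos [413.4 277.8  55. ] F [ 3.1 -1.8  5.4] open 0.227 q6 -1.14
inc [0.004, 0.0004, 0.0024, 0.0004, 0.0021, 0.0007] dist 1.9
```

carry_out(increments=[[[0.002, 0, 0, 0, 0, 0], [0.004, 0, 0, 0, 0, 0], [0.006, 0, 0, 0, 0, 0], [0.006, 0, 0, 0, 0, 0]]])

```text
clock: 4.38
eef_pos: [411.9, 277.6, 55.0]
tcp_rot: [3.141, 0.004, -2.982]
contact_force: [9.5, -3.8, -0.3]
opening: 0.225
```

```bash
python3 go.py cra -103 0 54; cat > sb.py <<'E'
import sys
from fit import *
f=cam('top');P=cloud(f)
rect(P,52,60,(500,760),(270,340),1,name='stopbutton')
rect(P,58.5,64,(350,500),(250,330),name='tab60')
b=f['img'][220:350,100:230][:,:,::-1]
cv2.imwrite('pics/%s.png'%sys.argv[1],cv2.resize(b,None,fx=4.5,fy=4.5,interpolation=cv2.INTER_CUBIC))
E
python3 sb.py sb1
```

```text
t 4.38 pos [411.9 277.6  55. ] F [ 9.5 -3.8 -0.3] open 0.225 q6 -1.14
inc [0.0003, 0.0003, 0.0025, 0.0006, 0.0039, 0.001] dist 1.0
stopbutton c 667.7 310.6 wh 0.0 0.0 ang 0.0 z 52.8 n 1 px [156. 227.]
stopbutton c 660.8 329.1 wh 7.5 4.6 ang 87.64 z 53.7 n 7 px [148. 230.]
stopbutton c 660.5 317.7 wh 9.2 2.8 ang 38.77 z 53.1 n 6 px [152. 230.]
stopbutton c 665.2 314.4 wh 0.0 0.0 ang 0.0 z 54.4 n 1 px [154. 228.]
stopbutton c 662.0 307.0 wh 6.8 2.6 ang -89.62 z 53.2 n 5 px [157. 229.]
stopbutton c 653.4 322.1 wh 5.8 5.3 ang -59.36 z 53.5 n 5 px [150. 233.]
stopbutton c 656.4 309.8 wh 0.0 0.0 ang 0.0 z 53.2 n 1 px [156. 232.]
stopbutton c 652.4 304.5 wh 4.0 1.6 ang 49.87 z 52.4 n 3 px [158. 234.]
stopbutton c 651.6 318.3 wh 0.0 0.0 ang 0.0 z 54.2 n 1 px [152. 234.]
stopbutton c 647.9 311.6 wh 4.5 1.0 ang 64.48 z 53.4 n 3 px [155. 236.]
stopbutton c 630.3 274.5 wh 43.3 11.1 ang 4.02 z 56.1 n 76 px [171. 243.]
stopbutton c 647.4 330.1 wh 0.0 0.0 ang 0.0 z 52.0 n 1 px [147. 236.]
stopbutton c 645.2 318.5 wh 0.0 0.0 ang 0.0 z 52.3 n 1 px [152. 237.]
stopbutton c 645.0 303.2 wh 4.6 3.0 ang 6
[... 3121 characters left out ...]
 312.9 wh 0.0 0.0 ang 0.0 z 52.8 n 1 px [152. 282.]
stopbutton c 545.2 294.9 wh 0.0 0.0 ang 0.0 z 53.5 n 1 px [160. 282.]
stopbutton c 532.5 307.7 wh 17.8 7.0 ang 10.0 z 52.8 n 14 px [154. 288.]
stopbutton c 533.1 300.2 wh 3.0 0.0 ang 45.52 z 52.3 n 2 px [158. 288.]
stopbutton c 533.2 286.6 wh 6.2 3.5 ang -41.99 z 53.0 n 5 px [163. 287.]
stopbutton c 531.8 312.3 wh 0.0 0.0 ang 0.0 z 52.6 n 1 px [152. 288.]
stopbutton c 517.8 296.1 wh 14.6 9.8 ang -62.36 z 52.7 n 12 px [158. 294.]
stopbutton c 526.8 282.8 wh 4.9 1.3 ang -51.96 z 53.7 n 4 px [165. 290.]
stopbutton c 516.8 291.7 wh 0.0 0.0 ang 0.0 z 52.1 n 1 px [161. 295.]
stopbutton c 513.2 307.9 wh 3.3 0.0 ang -48.54 z 53.2 n 2 px [154. 296.]
```

View pics/sb1.png

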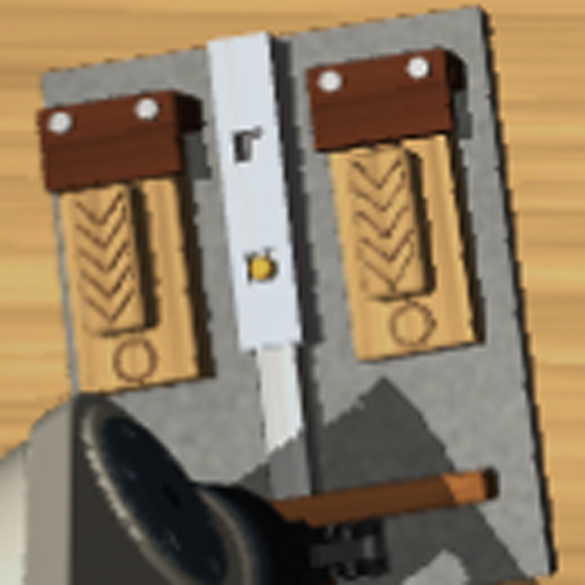

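```bash
python3 - <<'E'
from h import *
f=cam('top');P=cloud(f); print(P[275:285,153:164,2].round(0))
E
```

```text
[[  50.   51.   48.   50.   48.   51.   51.   52.   52.   53.   52.]
 [  49.   52.   49.   47.   48.   45.   48.   47.   47.   52.   51.]
 [  51.   47.   45.   44.   57.   53.   51.   43.   46.   46.   51.]
 [  50.   49.   44.   56.   55.   53.   57.   53.   48.   48.   52.]
 [  53.   50.   55.   57.   55.   59.   54.   54.   49.   50.   51.]
 [  51.   48.   54.   55.   57.   55.   54.   52.   45.   53.   51.]
 [  47.   55.   44.   54.   55.   55.   56.   52.   49.   50.   51.]
 [  51.   52.   47.   45.   52.   51.   47.   51.   54.   49.   47.]
 [  52.   44.   46. 1183.   52.   54.   49.   49.   52.   53.   50.]
 [  50.   54.   51.   48.   51.   46.   50.   51.   53.   53.   47.]]
```

The brass button stands at z≈55.5 in the front hole, so it has popped. Release and lift.

carry_out(increments=[[[-0.003, 0, 0, 0, 0, 0], [-0.003, 0, 0, 0, 0, 0], [-0.003, 0, 0, 0, 0, 0], [-0.003, 0, -0.08, 0, 0, 0], [-0.003, 0, -0.16, 0, 0, 0]]], hand=0.4)

```text
clock: 4.9
eef_pos: [409.1, 276.3, 117.4]
tcp_rot: [-3.139, -0.005, -2.982]
contact_force: [1.2, -0.1, 0.9]
opening: 0.6
```

```bash
python3 go.py cra 50 -66.5 110 10
```

```text
t 4.9 pos [409.1 276.3 117.4] F [ 1.2 -0.1  0.9] open 0.6 q6 -1.14
inc [-0.3898, -0.1639, 0.0168, -0.0021, -0.0051, -0.0146] dist 169.3
```

carry_out(increments=[[[-0.39, -0.164, 0.01, 0, 0.002, 0], [-0.39, -0.164, 0.01, 0, 0.002, 0], [-0.39, -0.164, 0.01, 0, 0.002, 0], [-0.39, -0.164, 0.01, 0, 0.002, 0], [-0.39, -0.164, 0.01, 0, 0.002, 0]]])

```text
clock: 5.32
eef_pos: [581.8, 236.1, 114.9]
tcp_rot: [3.141, 0.003, -2.984]
contact_force: [-1.5, -0.7, 0.1]
opening: 0.597
```

carry_out(increments=[[[0, 0, 0, 0, 0, 0], [0, 0, 0, 0, 0, 0]]])

```text
clock: 5.48
eef_pos: [574.3, 236.9, 113.7]
tcp_rot: [-3.141, -0.004, -2.983]
contact_force: [-0.8, -0.4, -0.6]
opening: 0.598
```

```bash
python3 go.py cra 50 -67 70 9.2; python3 fit.py 2>&1 | grep -E 'top|scene|ridge|clips'
```

```text
t 5.48 pos [574.3 236.9 113.7] F [-0.8 -0.4 -0.6] open 0.598 q6 -1.34
inc [0.0021, -0.0025, 0.1092, -0.0002, -0.0042, -0.002] dist 43.7
top
clips57 c 635.2 244.5 wh 68.8 42.2 ang -81.08 z 56.4 n 333 px [186. 241.]
ridge68 c 554.8 232.7 wh 35.1 29.9 ang 14.82 z 67.2 n 183 px [186. 278.]
ridge68 c 541.0 370.4 wh 42.6 31.2 ang 12.08 z 67.1 n 235 px [124. 283.]
scene
clips57 c 607.2 375.7 wh 69.5 59.6 ang -83.39 z 56.0 n 161 px [423. 176.]
clips57 c 636.5 242.4 wh 72.4 42.0 ang -79.91 z 55.9 n 187 px [402. 200.]
ridge68 c 556.2 370.3 wh 68.1 32.9 ang 16.99 z 66.6 n 122 px [408. 166.]
ridge68 c 576.5 233.0 wh 72.4 31.2 ang 10.06 z 66.6 n 132 px [385. 190.]
```

carry_out(increments=[[[0.002, -0.0015, 0.05, 0, 0, -0.002], [0.002, -0.0015, 0.09, 0, 0, -0.002], [0.002, -0.0015, 0.109, 0, 0, -0.002], [0.002, -0.0015, 0.109, 0, 0, -0.002], [0.002, -0.0015, 0.109, 0, 0, -0.002]]])

```text
clock: 6.0
eef_pos: [573.9, 236.8, 70.9]
tcp_rot: [-3.141, -0.003, -2.98]
contact_force: [0.5, -0.5, 0.7]
opening: 0.598
```

carry_out(increments=[[[0, 0, 0, 0, 0, 0], [0, 0, 0, 0, 0, 0], [0, 0, 0, 0, 0, 0], [0, 0, 0, 0, 0, 0], [0, 0, 0, 0, 0, 0]]], hand=1, squeeze=60)

```text
clock: 6.42
eef_pos: [575.4, 237.0, 72.2]
tcp_rot: [3.141, -0.0, -2.98]
contact_force: [-0.7, 1.2, 6.4]
opening: 0.333
```

```bash
python3 go.py cra 8 -67 70
```

```text
t 6.42 pos [575.4 237.   72.2] F [-0.7  1.2  6.4] open 0.333 q6 -1.34
inc [0.1102, -0.002, 0.0055, 0.0006, -0.0002, 0.0022] dist 44.1
```

carry_out(increments=[[[0.02, 0, 0, 0, 0, 0], [0.045, 0, 0, 0, 0, 0], [0.07, 0, 0, 0, 0, 0], [0.095, 0, 0, 0, 0, 0], [0.105, 0, 0, 0, 0, 0]]])

```text
clock: 6.83
eef_pos: [533.2, 230.0, 72.2]
tcp_rot: [3.141, 0.001, -2.98]
contact_force: [3.1, 1.0, 4.6]
opening: 0.335
```

carry_out(increments=[[[0, 0, 0, 0, 0, 0], [0, 0, -0.05, 0, 0, 0], [0, 0, -0.15, 0, 0, 0], [0, 0, -0.2, 0, 0, 0], [0, 0, -0.2, 0, 0, 0]]])

```text
clock: 7.25
eef_pos: [534.8, 230.6, 155.3]
tcp_rot: [3.14, 0.004, -2.98]
contact_force: [1.1, -0.5, -1.3]
opening: 0.335
```

```bash
python3 go.py cas -2 -65 152; python3 - <<'E'
from h import *
for n in('scene','top'):
  f=cam(n); save(f,n+'2')
E
```

```text
t 7.25 pos [534.8 230.6 155.3] F [ 1.1 -0.5 -1.3] open 0.335 q6 -1.33
inc [0.3314, -1.3735, 0.0048, 0.0015, 0.0037, 0.0373] dist 565.2
```

View pics/scene2.png

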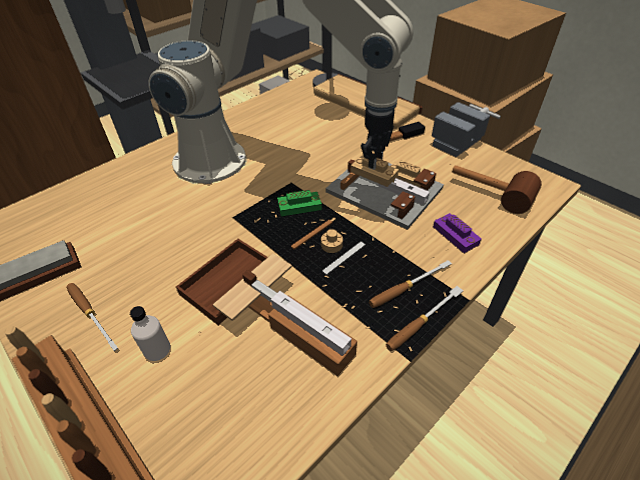

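carry_out(increments=[[[0.05, -0.1, -0.03, 0, 0, 0.037], [0.1, -0.3, -0.06, 0, 0, 0.037], [0.2, -0.4, -0.06, 0, 0, 0.037], [0.3, -0.5, -0.06, 0, 0, 0.037], [0.33, -0.6, -0.06, 0, 0, 0.037]]])

```text
clock: 7.77
eef_pos: [463.3, 35.3, 171.8]
tcp_rot: [3.141, -0.006, -3.019]
contact_force: [0.2, -0.3, -1.3]
opening: 0.335
```

carry_out(increments=[[[0, -0.1, 0, 0, 0, 0], [0, -0.2, 0, 0, 0, 0], [0, -0.3, 0, 0, 0, 0], [0, -0.4, 0, 0, 0, 0], [0, -0.5, 0, 0, 0, 0]]])

```text
clock: 8.18
eef_pos: [489.3, -163.3, 171.8]
tcp_rot: [3.14, -0.005, -3.019]
contact_force: [1.8, 0.6, -2.0]
opening: 0.338
```

```bash
python3 go.py cas -4 -65 160
```

```text
t 8.18 pos [ 489.3 -163.3  171.8] F [ 1.8  0.6 -2. ] open 0.338 q6 -2.02
inc [0.0494, -0.4218, 0.0291, 0.0013, -0.0048, 0.0003] dist 170.3
```

carry_out(increments=[[[0.02, -0.1, 0, 0, 0, 0], [0.04, -0.2, 0, 0, 0, 0], [0.049, -0.3, 0, 0, 0, 0], [0.049, -0.4, 0, 0, 0, 0], [0.049, -0.415, 0, 0, 0, 0]]])

```text
clock: 8.6
eef_pos: [491.3, -334.1, 171.9]
tcp_rot: [-3.14, -0.003, -3.022]
contact_force: [0.2, 0.4, -1.3]
opening: 0.334
```

carry_out(increments=[[[0, 0, 0, 0, 0, 0], [0, 0, 0, 0, 0, 0], [0, 0, 0, 0, 0, 0]]])

```text
clock: 8.85
eef_pos: [490.9, -327.2, 172.3]
tcp_rot: [3.139, -0.004, -3.019]
contact_force: [-0.4, 0.0, -1.4]
opening: 0.337
```

```bash
python3 go.py cas -4 -65 150;  python3 - <<'E'
from fit import *
for n in('scene','top'):
  f=cam(n); save(f,n+'3'); P=cloud(f)
  rect(P,132,150,(380,640),(-420,-240),20,'heldbase')
  rect(P,100,132,(380,640),(-420,-240),20,'heldside')
  rect(P,27,36,(380,760),(-420,-120),name='rim')
  rect(P,5,10,(380,760),(-420,-120),name='floor')
E
```

```text
t 8.85 pos [ 490.9 -327.2  172.3] F [-0.4  0.  -1.4] open 0.337 q6 -2.28
inc [0.0033, -0.0147, 0.0557, 0.0021, -0.0041, 0.0009] dist 23.1
heldbase c 491.6 -328.6 wh 126.2 60.9 ang 7.92 z 142.7 n 639 px [203. 266.]
heldside c 505.5 -350.6 wh 136.0 53.9 ang 33.26 z 125.5 n 192 px [204. 273.]
rim c 460.8 -205.0 wh 115.6 80.8 ang 6.93 z 30.4 n 164 px [241. 248.]
rim c 496.5 -364.4 wh 159.1 50.4 ang -6.39 z 30.9 n 229 px [195. 298.]
rim c 714.3 -275.9 wh 90.7 2.5 ang 7.33 z 31.5 n 53 px [285. 332.]
floor c 455.2 -205.6 wh 91.2 69.4 ang 5.75 z 6.4 n 314 px [241. 259.]
floor c 482.3 -293.5 wh 135.8 121.6 ang -83.53 z 6.1 n 576 px [212. 288.]
heldbase c 524.4 -321.5 wh 60.8 52.6 ang -82.1 z 143.8 n 485 px [447. 288.]
heldbase c 458.2 -308.7 wh 42.8 16.9 ang 8.85 z 144.0 n 132 px [444. 324.]
heldside c 522.8 -292.2 wh 45.2 1.2 ang 8.05 z 125.6 n 27 px [435. 293.]
rim c 443.4 -207.9 wh 209.2 109.9 ang 53.64 z 31.4 n 380 px [388. 330.]
floor c 484.5 -250.4 wh 162.2 137.0 ang -82.97 z 6.7 n 2262 px [403. 313.]
```

View pics/scene3.png

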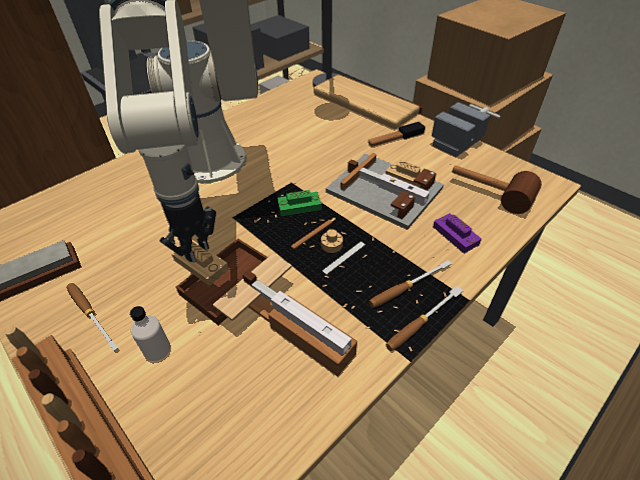

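View pics/top3.png

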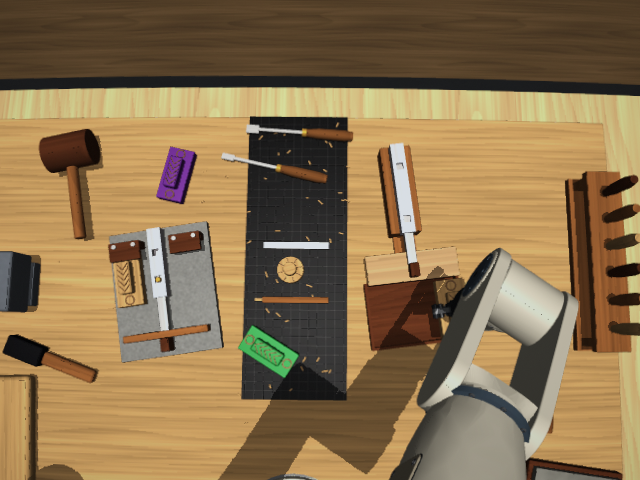

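```bash
python3 go.py cas -3 -66 100
```

```text
t 8.95 pos [ 491.6 -327.3  173.1] F [-0.7  0.1 -1.5] open 0.337 q6 -2.28
inc [0.0021, -0.0169, 0.1827, 0.001, -0.003, 0.0017] dist 73.4
```

carry_out(increments=[[[0.002, -0.017, 0.05, 0, 0, 0], [0.002, -0.017, 0.1, 0, 0, 0], [0.002, -0.017, 0.15, 0, 0, 0], [0.002, -0.017, 0.18, 0, 0, 0], [0.002, -0.017, 0.18, 0, 0, 0]]])

```text
clock: 9.37
eef_pos: [490.5, -334.0, 99.2]
tcp_rot: [3.139, -0.005, -3.018]
contact_force: [-2.0, -0.6, -2.6]
opening: 0.332
```

carry_out(increments=[[[0, 0, 0, 0, 0, 0], [0, 0, 0, 0, 0, 0]]])

```text
clock: 9.53
eef_pos: [492.5, -335.9, 102.6]
tcp_rot: [-3.141, -0.001, -3.018]
contact_force: [0.2, -0.4, 0.3]
opening: 0.331
```

```bash
python3 go.py cas -3 -66 61
```

```text
t 9.53 pos [ 492.5 -335.9  102.6] F [ 0.2 -0.4  0.3] open 0.331 q6 -2.29
inc [0.0021, 0.0049, 0.104, -0.0008, -0.0012, 0.0009] dist 41.7
```

carry_out(increments=[[[0.001, 0.003, 0.03, 0, 0, 0], [0.002, 0.004, 0.06, 0, 0, 0], [0.002, 0.004, 0.09, 0, 0, 0], [0.002, 0.004, 0.101, 0, 0, 0], [0.002, 0.004, 0.104, 0, 0, 0]]])

```text
clock: 9.95
eef_pos: [491.3, -334.3, 60.1]
tcp_rot: [3.141, -0.001, -3.02]
contact_force: [-3.2, 7.1, 26.3]
opening: 0.336
```

carry_out(increments=[[[0, 0, 0, 0, 0, 0], [0, 0, 0, 0, 0, 0]]])

```text
clock: 10.12
eef_pos: [491.3, -334.3, 60.1]
tcp_rot: [3.142, -0.001, -3.02]
contact_force: [0.7, 3.5, 9.4]
opening: 0.337
```

```bash
python3 go.py cas -3 -66 61
```

```text
t 10.12 pos [ 491.3 -334.3   60.1] F [0.7 3.5 9.4] open 0.337 q6 -2.29
inc [-0.0002, 0.0006, -0.0021, 0.0, -0.0012, -0.0001] dist 0.9
```

carry_out(increments=[[[0, 0, -0.001, 0, 0, 0], [0, 0, -0.001, 0, 0, 0], [0, 0, -0.001, 0, 0, 0], [0, 0, -0.05, 0, 0, 0], [0, 0, -0.15, 0, 0, 0]]], hand=0.45)

```text
clock: 10.53
eef_pos: [487.9, -332.5, 115.9]
tcp_rot: [3.136, -0.009, -3.019]
contact_force: [-0.2, 0.0, 0.4]
opening: 0.549
```

carry_out(increments=[[[0, 0, -0.1, 0, 0, 0], [0, 0.1, -0.15, 0, 0, 0], [0, 0.2, -0.15, 0, 0, 0], [0, 0.3, -0.15, 0, 0, 0], [0, 0.4, -0.15, 0, 0, 0]]])

```text
clock: 10.95
eef_pos: [470.8, -174.3, 180.2]
tcp_rot: [-3.141, -0.001, -3.02]
contact_force: [0.7, 0.9, -0.6]
opening: 0.55
```

```bash
python3 go.py cra 50 68 115; python3 fit.py | grep -vE 'board|crossb|clips|sleeve'; python3 - <<'E'
from h import *
for n in('scene','top'):
  f=cam(n); save(f,n+'4')
E
```

```text
t 10.95 pos [ 470.8 -174.3  180.2] F [ 0.7  0.9 -0.6] open 0.55 q6 -2.05
inc [-0.3666, 1.3237, 0.1621, -0.0003, -0.0014, -0.0357] dist 553.2
top
tab60 c 413.3 277.7 wh 25.7 18.7 ang 1.98 z 60.1 n 71 px [164. 344.]
ridge68 c 554.3 372.7 wh 70.7 31.2 ang 10.22 z 67.0 n 403 px [123. 277.]
rim c 539.1 -365.6 wh 54.2 7.4 ang 7.18 z 31.1 n 76 px [458. 288.]
rim c 535.3 -328.5 wh 62.8 33.9 ang -89.11 z 31.4 n 288 px [443. 288.]
rim c 453.3 -373.4 wh 55.6 17.8 ang -4.23 z 31.3 n 101 px [462. 330.]
rim c 405.8 -187.0 wh 44.8 18.2 ang 69.16 z 32.0 n 69 px [378. 347.]
ktab c 574.3 -255.8 wh 29.1 20.1 ang 5.73 z 97.3 n 118 px [414. 269.]
rbase c 578.3 12.7 wh 56.8 56.4 ang 1.19 z 25.5 n 357 px [290. 270.]
rboss c 579.3 12.1 wh 27.3 26.5 ang 0.7 z 49.1 n 138 px [289. 268.]
scene
ridge68 c 556.1 369.4 wh 69.9 30.5 ang 10.86 z 66.7 n 134 px [408. 166.]
rim c 487.8 -269.4 wh 214.3 150.5 ang -82.12 z 31.0 n 953 px [208. 284.]
rim c 714.2 -276.2 wh 91.5 3.2 ang 7.16 z 31.1 n 65 px [284. 331.]
ktab c 576.0 -258.5 wh 29.5 19.3 ang 9.55 z 96.5 n 80 px [248. 275.]
rbase c 583.9 6.9 wh 55.3 54.8 ang -44.29 z 24.9 n 175 px [331. 241.]
rboss c 582.3 9.8 wh 27.8 27.4 ang -78.35 z 48.6 n 72 px [331. 233.]
```

View pics/scene4.png

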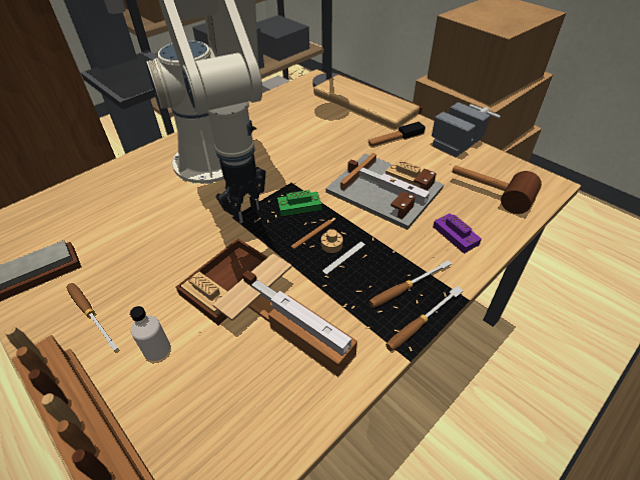

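carry_out(increments=[[[-0.03, 0.1, 0, 0, 0, -0.036], [-0.06, 0.2, 0, 0, 0, -0.036], [-0.09, 0.3, 0, 0, 0, -0.036], [-0.12, 0.4, 0, 0, 0, -0.036], [-0.15, 0.5, 0, 0, 0, -0.036]]])

```text
clock: 11.57
eef_pos: [507.4, 30.3, 179.8]
tcp_rot: [-3.141, -0.002, -2.983]
contact_force: [-0.1, 0.3, -0.1]
opening: 0.552
```

carry_out(increments=[[[-0.03, 0.1, 0, 0, 0, 0], [-0.06, 0.2, 0, 0, 0, 0], [-0.09, 0.3, 0, 0, 0, 0], [-0.12, 0.4, 0, 0, 0, 0], [-0.15, 0.5, 0, 0, 0, 0]]])

```text
clock: 11.98
eef_pos: [535.0, 237.4, 179.4]
tcp_rot: [-3.141, -0.002, -2.983]
contact_force: [0.2, -0.3, 0.1]
opening: 0.552
```

```bash
python3 go.py cra 52 69.5 125
```

```text
t 11.98 pos [535.  237.4 179.4] F [ 0.2 -0.3  0.1] open 0.552 q6 -1.31
inc [-0.0997, 0.322, 0.1357, -0.0004, -0.0016, 0.0001] dist 145.4
```

carry_out(increments=[[[-0.03, 0.1, 0, 0, 0, 0], [-0.06, 0.2, 0.04, 0, 0, 0], [-0.1, 0.3, 0.1, 0, 0, 0], [-0.1, 0.32, 0.13, 0, 0, 0], [-0.1, 0.32, 0.13, 0, 0, 0]]])

```text
clock: 12.4
eef_pos: [552.6, 370.9, 123.4]
tcp_rot: [-3.141, -0.005, -2.98]
contact_force: [-1.2, -1.2, -0.7]
opening: 0.548
```

carry_out(increments=[[[0, 0, 0, 0, 0, 0], [0, 0, 0, 0, 0, 0]]])

```text
clock: 12.57
eef_pos: [553.5, 367.7, 127.5]
tcp_rot: [-3.141, -0.003, -2.982]
contact_force: [-0.4, -0.3, 0.4]
opening: 0.553
```

```bash
python3 go.py cra 52 69.5 70
```

```text
t 12.57 pos [553.5 367.7 127.5] F [-0.4 -0.3  0.4] open 0.553 q6 -1.15
inc [-0.0026, 0.0077, 0.1436, -0.0007, -0.0024, 0.0005] dist 57.5
```

carry_out(increments=[[[-0.002, 0.007, 0.05, 0, 0, 0], [-0.002, 0.007, 0.1, 0, 0, 0], [-0.002, 0.007, 0.13, 0, 0, 0], [-0.002, 0.007, 0.14, 0, 0, 0], [-0.002, 0.007, 0.14, 0, 0, 0]]])

```text
clock: 12.98
eef_pos: [552.9, 370.7, 71.3]
tcp_rot: [-3.141, -0.003, -2.983]
contact_force: [-0.4, -0.4, -0.4]
opening: 0.55
```

carry_out(increments=[[[0, 0, 0, 0, 0, 0], [0, 0, 0, 0, 0, 0], [0, 0, 0, 0, 0, 0], [0, 0, 0, 0, 0, 0], [0, 0, 0, 0, 0, 0]]], hand=1)

```text
clock: 13.4
eef_pos: [553.8, 372.2, 73.2]
tcp_rot: [3.141, 0.0, -2.981]
contact_force: [-0.1, -1.9, 6.5]
opening: 0.339
```

carry_out(increments=[[[0.02, 0, 0, 0, 0, 0], [0.045, 0, 0, 0, 0, 0], [0.07, 0, 0, 0, 0, 0], [0.095, 0, 0, 0, 0, 0], [0.105, 0, 0, 0, 0, 0]]])

```text
clock: 13.82
eef_pos: [511.3, 365.9, 73.1]
tcp_rot: [3.14, 0.001, -2.981]
contact_force: [3.7, 1.2, 6.1]
opening: 0.335
```

```bash
python3 go.py cra 10 69.5 150
```

```text
t 13.82 pos [511.3 365.9  73.1] F [3.7 1.2 6.1] open 0.335 q6 -1.11
inc [-0.0021, -0.0043, -0.1922, 0.0013, 0.0009, 0.0019] dist 76.9
```

carry_out(increments=[[[0, 0, -0.03, 0, 0, 0], [0, 0, -0.1, 0, 0, 0], [0, 0, -0.2, 0, 0, 0], [0, -0.1, -0.25, 0, 0, 0], [0.02, -0.2, -0.25, 0, 0, 0]]])

```text
clock: 14.23
eef_pos: [519.3, 289.3, 177.0]
tcp_rot: [3.138, 0.006, -2.978]
contact_force: [1.0, -1.0, -1.8]
opening: 0.335
```

```bash
python3 go.py cas -3 66 172
```

```text
t 14.23 pos [519.3 289.3 177. ] F [ 1.  -1.  -1.8] open 0.335 q6 -1.23
inc [0.309, -1.1966, 0.0067, 0.0033, 0.0059, 0.0395] dist 494.4
```

carry_out(increments=[[[0.03, -0.1, 0, 0, 0, 0.037], [0.06, -0.2, 0, 0, 0, 0.037], [0.09, -0.3, 0, 0, 0, 0.037], [0.12, -0.4, 0, 0, 0, 0.037], [0.15, -0.5, 0, 0, 0, 0.037]]])

```text
clock: 14.65
eef_pos: [487.9, 78.7, 172.3]
tcp_rot: [3.142, -0.003, -3.02]
contact_force: [-0.3, -1.1, -1.9]
opening: 0.333
```

carry_out(increments=[[[0.03, -0.1, 0, 0, 0, 0], [0.06, -0.2, 0, 0, 0, 0], [0.09, -0.3, 0, 0, 0, 0], [0.12, -0.4, 0, 0, 0, 0], [0.13, -0.5, 0, 0, 0, 0]]])

```text
clock: 15.07
eef_pos: [459.4, -125.9, 172.3]
tcp_rot: [3.141, -0.004, -3.02]
contact_force: [0.8, 0.3, -1.4]
opening: 0.334
```

```bash
python3 go.py cas -3 66 130
```

```text
t 15.07 pos [ 459.4 -125.9  172.3] F [ 0.8  0.3 -1.4] open 0.334 q6 -1.96
inc [-0.0164, -0.1965, 0.1055, 0.0007, -0.0036, -0.0005] dist 89.4
```

carry_out(increments=[[[-0.01, -0.08, 0, 0, 0, 0], [-0.016, -0.16, 0.02, 0, 0, 0], [-0.016, -0.19, 0.06, 0, 0, 0], [-0.016, -0.19, 0.1, 0, 0, 0], [-0.016, -0.19, 0.1, 0, 0, 0]]])

```text
clock: 15.48
eef_pos: [475.2, -199.2, 129.8]
tcp_rot: [3.139, -0.006, -3.022]
contact_force: [-0.8, 0.6, -1.9]
opening: 0.333
```

carry_out(increments=[[[0, 0, 0, 0, 0, 0], [0, 0, 0, 0, 0, 0], [0, 0, 0, 0, 0, 0]]])

```text
clock: 15.73
eef_pos: [477.8, -198.8, 133.0]
tcp_rot: [-3.141, -0.001, -3.019]
contact_force: [-0.4, -0.3, -1.8]
opening: 0.335
```

```bash
python3 go.py cas -3 66 62;  python3 - <<'E'
from fit import *
for n in('scene','top'):
  f=cam(n); save(f,n+'5'); P=cloud(f)
  rect(P,92,110,(380,640),(-280,-120),20,'heldbase')
  rect(P,28,36,(380,640),(-400,-120),20,'rim')
  rect(P,50,60,(380,640),(-400,-120),20,'ridge')
E
```

```text
t 15.73 pos [ 477.8 -198.8  133. ] F [-0.4 -0.3 -1.8] open 0.335 q6 -2.09
inc [0.0074, -0.0097, 0.1775, -0.0005, -0.0011, 0.0002] dist 71.2
heldbase c 481.1 -200.2 wh 126.9 61.2 ang 8.08 z 102.4 n 563 px [246. 246.]
heldbase c 577.7 -258.7 wh 32.9 19.5 ang 4.4 z 96.4 n 94 px [249. 275.]
rim c 491.2 -289.7 wh 171.4 150.6 ang -83.16 z 31.1 n 780 px [202. 289.]
ridge c 493.0 -335.7 wh 74.7 29.0 ang 7.22 z 55.1 n 295 px [204. 285.]
heldbase c 574.2 -255.9 wh 30.2 20.4 ang 6.81 z 96.7 n 134 px [414. 269.]
heldbase c 527.7 -162.3 wh 19.8 9.3 ang -23.37 z 102.4 n 34 px [371. 290.]
heldbase c 429.5 -205.7 wh 54.8 26.2 ang -84.09 z 103.9 n 197 px [390. 341.]
rim c 545.7 -364.3 wh 40.9 7.3 ang 8.06 z 31.1 n 52 px [458. 285.]
rim c 545.6 -335.6 wh 60.7 25.2 ang 70.32 z 31.7 n 163 px [446. 287.]
rim c 522.5 -158.5 wh 48.8 7.3 ang 3.71 z 31.3 n 63 px [366. 294.]
rim c 409.2 -222.9 wh 77.7 6.2 ang -82.9 z 32.0 n 91 px [395. 347.]
```

View pics/top5.png

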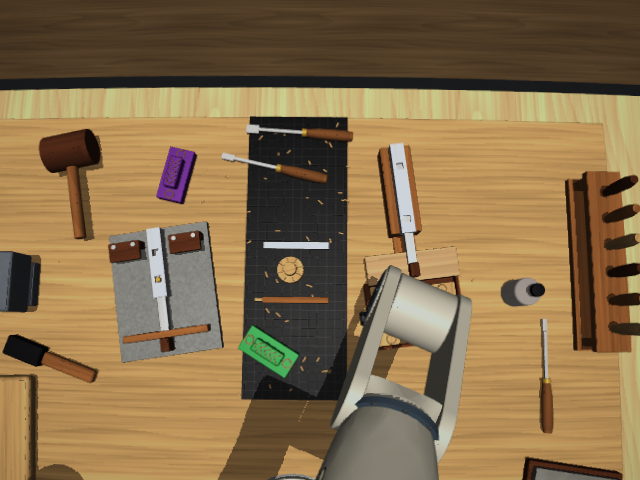

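```bash
python3 go.py cas -4 66 62
```

```text
t 15.83 pos [ 477.9 -198.9  132.9] F [-0.3 -0.6 -1.1] open 0.335 q6 -2.09
inc [0.0102, -0.0095, 0.1773, -0.0007, -0.0008, 0.0002] dist 71.2
```

carry_out(increments=[[[0.01, -0.009, 0.05, 0, 0, 0], [0.01, -0.009, 0.1, 0, 0, 0], [0.01, -0.009, 0.12, 0, 0, 0], [0.01, -0.009, 0.12, 0, 0, 0], [0.01, -0.009, 0.12, 0, 0, 0]]])

```text
clock: 16.25
eef_pos: [473.9, -203.1, 84.2]
tcp_rot: [3.141, -0.002, -3.02]
contact_force: [-0.6, 0.3, -1.4]
opening: 0.335
```

```bash
python3 go.py cas -4 66 62
```

```text
t 16.25 pos [ 473.9 -203.1   84.2] F [-0.6  0.3 -1.4] open 0.335 q6 -2.1
inc [-0.001, -0.0003, 0.0556, 0.0001, -0.0023, -0.0003] dist 22.2
```

carry_out(increments=[[[-0.001, 0, 0.02, 0, 0, 0], [-0.001, 0, 0.04, 0, 0, 0], [-0.001, 0, 0.053, 0, 0, 0], [-0.001, 0, 0.057, 0, 0, 0], [-0.001, 0, 0.057, 0, 0, 0]]])

```text
clock: 16.67
eef_pos: [474.1, -203.2, 61.1]
tcp_rot: [3.141, -0.002, -3.02]
contact_force: [-0.1, -0.4, -1.6]
opening: 0.338
```

carry_out(increments=[[[0, 0, -0.001, 0, 0, 0], [0, 0, -0.001, 0, 0, 0], [0, 0, -0.001, 0, 0, 0], [0, 0, -0.05, 0, 0, 0], [0, 0, -0.15, 0, 0, 0]]], hand=0.45)

```text
clock: 17.08
eef_pos: [471.5, -202.1, 118.2]
tcp_rot: [3.138, -0.009, -3.02]
contact_force: [0.5, 0.4, 0.4]
opening: 0.55
```

carry_out(increments=[[[0, 0.05, -0.1, 0, 0, 0], [-0.05, 0.1, -0.1, 0, 0, 0], [-0.1, 0.2, -0.1, 0, 0, 0], [-0.2, 0.3, -0.1, 0, 0, 0], [-0.25, 0.4, -0.1, 0, 0, 0]]])

```text
clock: 17.5
eef_pos: [547.5, -49.6, 161.9]
tcp_rot: [-3.141, 0.0, -3.021]
contact_force: [0.9, -0.4, 0.0]
opening: 0.552
```

```bash
python3 - <<'E'
from fit import *
for n in('scene','top'):
  f=cam(n); save(f,n+'6'); P=cloud(f); print(n)
  rect(P,50,60,(380,640),(-400,-120),20,'ridge')
  rect(P,22,30,(480,680),(-100,120),name='rbase')
  rect(P,44,54,(480,680),(-100,120),name='rboss')
E
python3 go.py w 579 11 110 7
```

```text
scene
ridge c 477.8 -204.5 wh 74.1 31.4 ang 7.92 z 54.9 n 253 px [244. 253.]
ridge c 492.7 -335.9 wh 73.3 30.3 ang 8.88 z 54.7 n 299 px [204. 285.]
rbase c 583.4 7.0 wh 54.7 54.2 ang 44.45 z 24.7 n 175 px [331. 241.]
rboss c 581.0 9.3 wh 28.3 26.6 ang -17.19 z 48.4 n 72 px [331. 233.]
top
ridge c 488.7 -333.9 wh 72.0 30.9 ang 8.16 z 55.2 n 438 px [447. 310.]
ridge c 474.2 -201.8 wh 72.1 30.1 ang 7.99 z 54.9 n 449 px [387. 317.]
t 17.6 pos [548.5 -46.2 161.5] F [ 0.3 -0.6 -0.6] open 0.551 q6 -1.78
inc [-0.0936, 0.1323, 0.1288, 0.0006, 0.0007, 0.0031] dist 82.8
```

View pics/scene6.png

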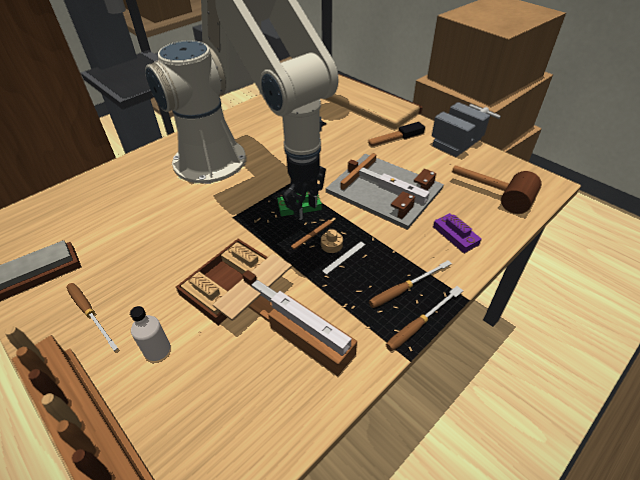

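carry_out(increments=[[[-0.05, 0.06, 0.05, 0, 0, 0], [-0.093, 0.132, 0.1, 0, 0, 0], [-0.093, 0.132, 0.12, 0, 0, 0], [-0.093, 0.132, 0.12, 0, 0, 0], [-0.093, 0.132, 0.12, 0, 0, 0]]])

```text
clock: 18.02
eef_pos: [575.4, 5.8, 112.4]
tcp_rot: [-3.141, -0.004, -3.019]
contact_force: [-1.0, 0.2, 0.7]
opening: 0.549
```

```bash
python3 - <<'E'
from fit import *
for n in('scene',):
  f=cam(n);  P=cloud(f); print(n)
  rect(P,22,30,(480,680),(-100,120),name='rbase')
  rect(P,44,54,(480,680),(-100,120),name='rboss')
E
python3 go.py w 579.3 11.3 53 7
```

```text
scene
rbase c 583.2 7.4 wh 55.7 54.6 ang -44.51 z 25.2 n 171 px [331. 241.]
rboss c 582.0 9.1 wh 28.5 27.7 ang 17.64 z 48.1 n 75 px [331. 233.]
t 18.07 pos [575.8   5.4 113.1] F [-0.1 -0.2  0.5] open 0.553 q6 -1.68
inc [-0.0108, 0.0136, 0.1503, -0.0003, -0.0025, -0.0008] dist 60.5
```

carry_out(increments=[[[-0.01, 0.013, 0.03, 0, 0, 0], [-0.01, 0.013, 0.08, 0, 0, 0], [-0.01, 0.013, 0.12, 0, 0, 0], [-0.01, 0.013, 0.15, 0, 0, 0], [-0.01, 0.013, 0.15, 0, 0, 0]]])

```text
clock: 18.48
eef_pos: [578.0, 11.3, 50.7]
tcp_rot: [3.141, -0.005, -3.021]
contact_force: [-0.0, 0.1, -0.3]
opening: 0.553
```

carry_out(increments=[[[0, 0, 0, 0, 0, 0], [0, 0, 0, 0, 0, 0]]])

```text
clock: 18.65
eef_pos: [580.0, 11.6, 53.5]
tcp_rot: [-3.141, -0.001, -3.021]
contact_force: [-0.2, 0.1, 0.0]
opening: 0.55
```

```bash
python3 go.py w 579.3 11.3 53 7; python3 - <<'E'
from h import *
f=cam('scene'); cv2.imwrite('pics/s7.png',cv2.resize(f['img'][160:280,260:400][:,:,::-1],None,fx=4,fy=4))
E
```

```text
t 18.65 pos [580.   11.6  53.5] F [-0.2  0.1  0. ] open 0.55 q6 -1.67
inc [0.0018, -0.0005, 0.0014, -0.0002, -0.001, -0.0011] dist 0.9
```

View pics/s7.png

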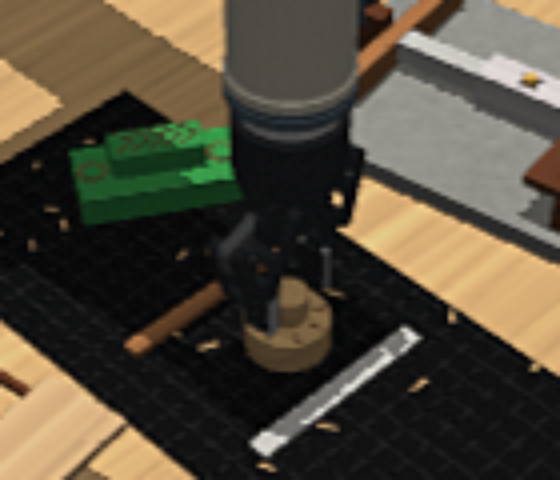

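The fingers straddle the round boss, around (290,300) in the crop. Close.

carry_out(increments=[[[0, 0, 0, 0, 0, 0], [0, 0, 0, 0, 0, 0], [0, 0, 0, 0, 0, 0], [0, 0, 0, 0, 0, 0], [0, 0, 0, 0, 0, 0]]], hand=1)

```text
clock: 19.12
eef_pos: [580.1, 11.8, 54.1]
tcp_rot: [-3.141, -0.0, -3.02]
contact_force: [-0.8, -1.0, 6.2]
opening: 0.33
```

carry_out(increments=[[[0, 0, -0.05, 0, 0, 0], [0, 0, -0.15, 0, 0, 0], [0, 0, -0.25, 0, 0, 0], [0.1, -0.05, -0.3, 0, 0, 0], [0.2, -0.1, -0.3, 0, 0, 0]]])

```text
clock: 19.53
eef_pos: [516.8, -32.0, 177.1]
tcp_rot: [-3.14, 0.007, -3.018]
contact_force: [0.4, -0.4, -0.9]
opening: 0.328
```

```bash
python3 go.py cas -12 0 170; python3 - <<'E'
from h import *
f=cam('scene'); cv2.imwrite('pics/s8.png',cv2.resize(f['img'][130:330,180:420][:,:,::-1],None,fx=3,fy=3))
E
```

```text
t 19.53 pos [516.8 -32.  177.1] F [ 0.4 -0.4 -0.9] open 0.328 q6 -1.76
inc [0.1787, -0.5766, 0.0175, -0.0017, 0.0069, 0.0014] dist 241.6
```

View pics/s8.png

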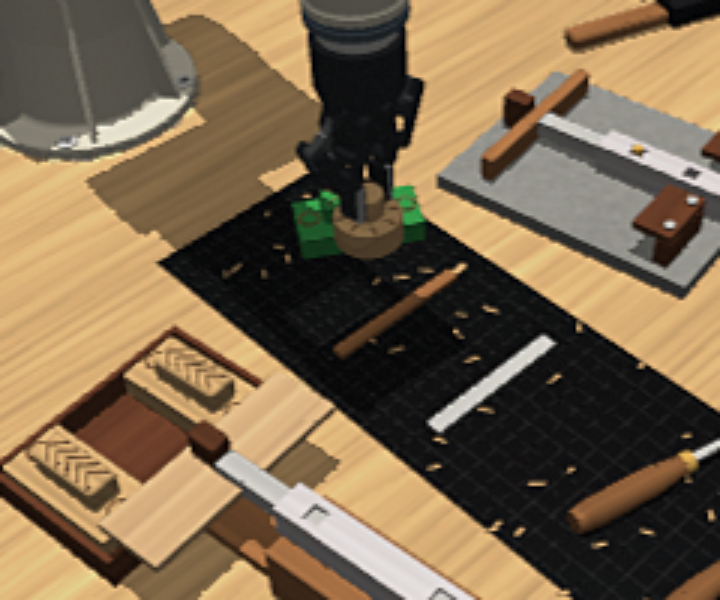

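carry_out(increments=[[[0.05, -0.1, 0, 0, 0, 0], [0.1, -0.2, 0, 0, 0, 0], [0.15, -0.3, 0, 0, 0, 0], [0.186, -0.4, 0, 0, 0, 0], [0.186, -0.5, 0, 0, 0, 0]]])

```text
clock: 20.0
eef_pos: [460.6, -233.0, 172.9]
tcp_rot: [3.141, -0.003, -3.02]
contact_force: [1.2, -0.7, -0.4]
opening: 0.324
```

carry_out(increments=[[[0, -0.07, 0.04, 0, 0, 0], [0, -0.07, 0.1, 0, 0, 0], [0, -0.07, 0.14, 0, 0, 0], [0, -0.07, 0.14, 0, 0, 0], [0, -0.07, 0.14, 0, 0, 0]]])

```text
clock: 20.42
eef_pos: [465.9, -259.4, 116.3]
tcp_rot: [3.141, -0.004, -3.02]
contact_force: [-1.0, -0.3, 0.2]
opening: 0.327
```

```bash
python3 go.py cas -15 0 80; python3 - <<'E'
from fit import *
f=cam('scene'); P=cloud(f); cv2.imwrite('pics/s9.png',cv2.resize(f['img'][180:350,140:380][:,:,::-1],None,fx=3,fy=3))
rect(P,82,95,(380,560),(-380,-160),20,'heldbase')
E
```

```text
t 20.42 pos [ 465.9 -259.4  116.3] F [-1.  -0.3  0.2] open 0.327 q6 -2.2
inc [-0.0107, -0.028, 0.0908, 0.001, -0.0034, -0.0008] dist 38.2
heldbase c 476.7 -263.7 wh 58.6 42.7 ang 72.95 z 87.0 n 200 px [223. 257.]
```

View pics/s9.png

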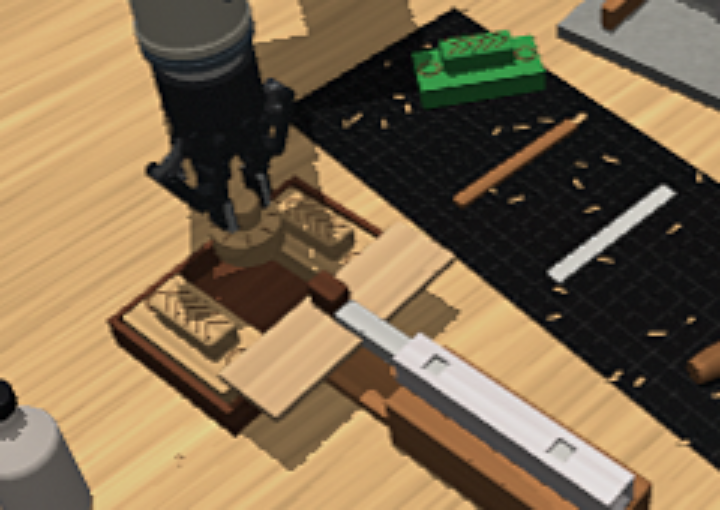

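carry_out(increments=[[[-0.01, -0.028, 0, 0, 0, 0], [-0.01, -0.028, 0, 0, 0, 0], [-0.01, -0.028, 0.02, 0, 0, 0], [-0.01, -0.028, 0.04, 0, 0, 0], [-0.01, -0.028, 0.04, 0, 0, 0]]])

```text
clock: 20.88
eef_pos: [471.0, -269.7, 99.1]
tcp_rot: [3.14, -0.004, -3.02]
contact_force: [-0.5, 0.7, -0.1]
opening: 0.326
```

carry_out(increments=[[[0, 0, 0, 0, 0, 0], [0, 0, 0, 0, 0, 0]]])

```text
clock: 21.05
eef_pos: [471.7, -270.1, 100.4]
tcp_rot: [3.141, -0.003, -3.02]
contact_force: [0.0, -0.2, -1.2]
opening: 0.327
```

```bash
python3 go.py cas -15 0 61; python3 - <<'E'
from fit import *
f=cam('scene'); P=cloud(f)
rect(P,58,78,(420,520),(-330,-210),20,'heldbase')
E
```

```text
t 21.05 pos [ 471.7 -270.1  100.4] F [ 0.  -0.2 -1.2] open 0.327 q6 -2.21
inc [0.0003, 0.0003, 0.0985, 0.0003, -0.0025, -0.0005] dist 39.4
heldbase c 483.6 -276.2 wh 58.7 39.2 ang 67.48 z 70.7 n 252 px [222. 266.]
```

carry_out(increments=[[[0, 0, 0.03, 0, 0, 0], [0, 0, 0.06, 0, 0, 0], [0, 0, 0.085, 0, 0, 0], [0, 0, 0.098, 0, 0, 0], [0, 0, 0.1, 0, 0, 0]]])

```text
clock: 21.52
eef_pos: [471.0, -270.0, 59.1]
tcp_rot: [3.14, -0.004, -3.02]
contact_force: [-2.2, 0.2, 3.1]
opening: 0.323
```

```bash
python3 go.py cas -15 0 61
```

```text
t 21.52 pos [ 471.  -270.    59.1] F [-2.2  0.2  3.1] open 0.323 q6 -2.21
inc [-0.0009, -0.0002, -0.0048, 0.0012, -0.0037, -0.0007] dist 2.0
```

carry_out(increments=[[[0, 0, -0.001, 0, 0, 0], [0, 0, -0.001, 0, 0, 0], [0, 0, -0.001, 0, 0, 0], [0, 0, -0.05, 0, 0, 0], [0, 0, -0.15, 0, 0, 0]]], hand=0.5)

```text
clock: 21.93
eef_pos: [469.4, -268.9, 117.7]
tcp_rot: [3.137, -0.008, -3.02]
contact_force: [1.1, -0.2, -0.1]
opening: 0.5
```

carry_out(increments=[[[0.05, 0.1, -0.1, 0, 0, 0], [0.1, 0.2, -0.2, 0, 0, 0], [0.1, 0.3, -0.2, 0, 0, 0], [0.1, 0.4, -0.2, 0, 0, 0], [0.1, 0.5, -0.2, 0, 0, 0]]])

```text
clock: 22.35
eef_pos: [411.4, -98.9, 201.1]
tcp_rot: [-3.14, 0.001, -3.022]
contact_force: [1.0, 0.8, -0.5]
opening: 0.499
```

```bash
python3 go.py cas 89 0 140; python3 - <<'E'
from fit import *
for n in('scene','top'):
  f=cam(n); P=cloud(f); print(n); 
  rect(P,50,60,(380,640),(-400,-120),20,'ridge')
  rect(P,94,102,(380,640),(-400,-120),20,'ktab')
f=cam('scene');cv2.imwrite('pics/s10.png',cv2.resize(f['img'][180:380,140:380][:,:,::-1],None,fx=3,fy=3))
f=cam('top');cv2.imwrite('pics/s11.png',cv2.resize(f['img'][230:380,340:540][:,:,::-1],None,fx=4,fy=4))
E
```

```text
t 22.35 pos [411.4 -98.9 201.1] F [ 1.   0.8 -0.5] open 0.499 q6 -1.93
inc [-0.3577, -0.4418, 0.1537, -0.0012, 0.0011, -0.0023] dist 235.5
scene
ridge c 476.5 -204.3 wh 73.2 30.4 ang 7.2 z 54.9 n 249 px [244. 253.]
ridge c 471.2 -270.8 wh 28.9 27.4 ang -2.95 z 54.5 n 90 px [221. 266.]
ridge c 492.2 -336.1 wh 75.0 30.0 ang 8.12 z 54.7 n 297 px [204. 285.]
ktab c 577.7 -258.7 wh 30.2 19.4 ang 7.75 z 96.8 n 82 px [248. 275.]
top
ridge c 488.9 -334.5 wh 72.2 31.5 ang 5.88 z 55.2 n 436 px [447. 310.]
ridge c 474.1 -201.8 wh 72.2 30.3 ang 7.88 z 55.2 n 451 px [387. 317.]
ridge c 469.2 -268.7 wh 27.9 27.7 ang 31.95 z 55.1 n 141 px [418. 319.]
ktab c 574.8 -255.6 wh 28.0 20.3 ang 9.5 z 97.5 n 117 px [414. 269.]
```

View pics/s10.png

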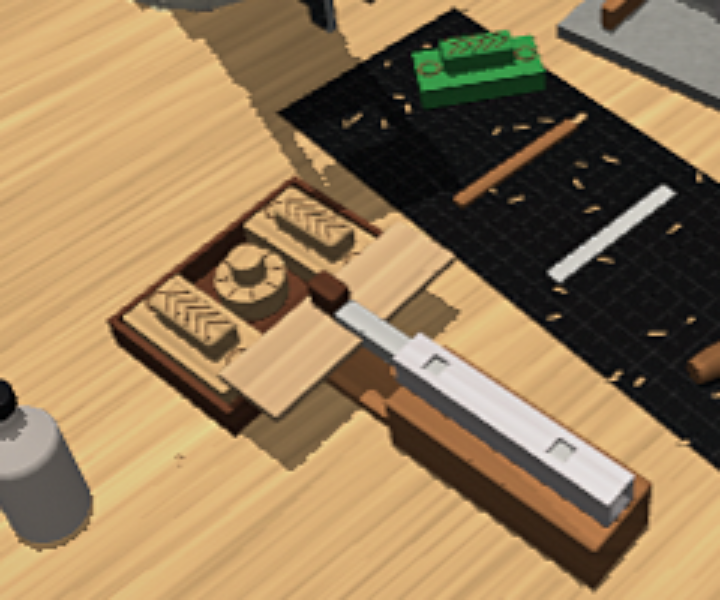

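View pics/s11.png

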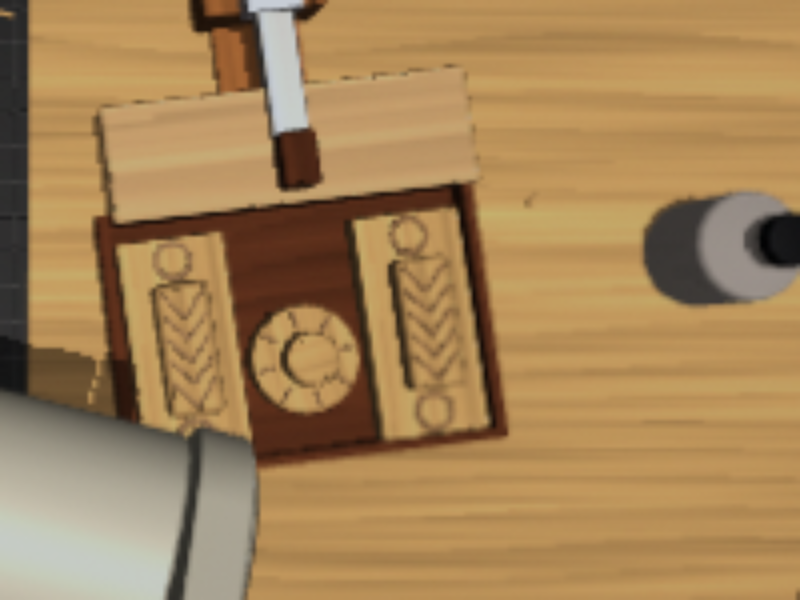

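carry_out(increments=[[[-0.09, -0.1, 0, 0, 0, 0], [-0.18, -0.2, 0, 0, 0, 0], [-0.27, -0.3, 0.05, 0, 0, 0], [-0.34, -0.4, 0.1, 0, 0, 0], [-0.357, -0.441, 0.14, 0, 0, 0]]])

```text
clock: 22.97
eef_pos: [559.5, -240.9, 156.6]
tcp_rot: [-3.14, 0.001, -3.021]
contact_force: [0.5, -0.5, 0.9]
opening: 0.501
```

carry_out(increments=[[[0, 0, 0, 0, 0, 0], [0, 0, 0, 0, 0, 0], [0, 0, 0, 0, 0, 0]]])

```text
clock: 23.22
eef_pos: [556.2, -238.2, 155.7]
tcp_rot: [3.141, -0.004, -3.022]
contact_force: [-0.7, 1.0, 0.4]
opening: 0.498
```

```bash
python3 go.py cas 88 0.5 99
```

```text
t 23.22 pos [ 556.2 -238.2  155.7] F [-0.7  1.   0.4] open 0.498 q6 -2.1
inc [-0.0381, -0.052, 0.1416, 0.0008, -0.0036, -0.0024] dist 62.2
```

carry_out(increments=[[[-0.038, -0.051, 0, 0, 0, 0], [-0.038, -0.051, 0.03, 0, 0, 0], [-0.038, -0.051, 0.06, 0, 0, 0], [-0.038, -0.051, 0.06, 0, 0, 0], [-0.038, -0.051, 0.06, 0, 0, 0]]])

```text
clock: 23.63
eef_pos: [573.1, -254.6, 131.9]
tcp_rot: [3.14, -0.004, -3.02]
contact_force: [0.6, 0.0, 0.6]
opening: 0.494
```

```bash
python3 go.py cas 88 0.5 99
```

```text
t 23.63 pos [ 573.1 -254.6  131.9] F [0.6 0.  0.6] open 0.494 q6 -2.11
inc [-0.0009, -0.0062, 0.0823, 0.0011, -0.0039, -0.0003] dist 33.0
```

carry_out(increments=[[[-0.001, -0.005, 0.03, 0, 0, 0], [-0.001, -0.005, 0.06, 0, 0, 0], [-0.001, -0.005, 0.08, 0, 0, 0], [-0.001, -0.005, 0.08, 0, 0, 0], [-0.001, -0.005, 0.08, 0, 0, 0]]])

```text
clock: 24.05
eef_pos: [574.5, -257.2, 99.6]
tcp_rot: [3.141, -0.004, -3.02]
contact_force: [-0.5, 0.5, -0.2]
opening: 0.5
```

carry_out(increments=[[[0, 0, 0, 0, 0, 0], [0, 0, 0, 0, 0, 0], [0, 0, 0, 0, 0, 0], [0, 0, 0, 0, 0, 0], [0, 0, 0, 0, 0, 0]]], hand=1)

```text
clock: 24.47
eef_pos: [575.4, -257.3, 101.2]
tcp_rot: [-3.141, -0.001, -3.02]
contact_force: [-0.3, 4.0, 5.0]
opening: 0.217
```

```bash
python3 go.py cas -6 0.5 99
```

```text
t 24.47 pos [ 575.4 -257.3  101.2] F [-0.3  4.   5. ] open 0.217 q6 -2.11
inc [0.2394, 0.0013, 0.0057, -0.0001, -0.0013, -0.0006] dist 95.8
```

Gripped. Pull about 84 mm, then go slowly.

carry_out(increments=[[[0.04, 0, 0, 0, 0, 0], [0.09, 0, 0, 0, 0, 0], [0.14, 0, 0, 0, 0, 0], [0.19, 0, 0, 0, 0, 0], [0.21, 0, 0, 0, 0, 0]]])

```text
clock: 24.88
eef_pos: [491.1, -267.9, 101.2]
tcp_rot: [-3.141, -0.0, -3.021]
contact_force: [5.6, 3.1, -2.5]
opening: 0.219
```

carry_out(increments=[[[0.004, 0, 0, 0, 0, 0], [0.008, 0, 0, 0, 0, 0], [0.012, 0, 0, 0, 0, 0], [0.016, 0, 0, 0, 0, 0], [0.02, 0, 0, 0, 0, 0]]])

```text
clock: 25.3
eef_pos: [485.4, -268.6, 101.2]
tcp_rot: [-3.141, 0.0, -3.02]
contact_force: [5.0, 4.9, 0.7]
opening: 0.217
```

carry_out(increments=[[[0.002, 0, 0, 0, 0, 0], [0.004, 0, 0, 0, 0, 0], [0.006, 0, 0, 0, 0, 0], [0.008, 0, 0, 0, 0, 0], [0.008, 0, 0, 0, 0, 0]]])

```text
clock: 25.72
eef_pos: [481.5, -269.1, 101.1]
tcp_rot: [-3.141, -0.001, -3.02]
contact_force: [3.0, 3.4, 5.9]
opening: 0.217
```

```bash
cat > kb.py <<'E'
import sys
from fit import *
f=cam('top');P=cloud(f)
b=f['img'][130:280,330:480][:,:,::-1]
cv2.imwrite('pics/%s.png'%sys.argv[1],cv2.resize(b,None,fx=4,fy=4,interpolation=cv2.INTER_CUBIC))
E
python3 kb.py k1; python3 go.py cas -6 0.5 99
```

```text
t 25.77 pos [ 481.4 -269.1  101.1] F [1.9 4.3 5.4] open 0.216 q6 -2.2
inc [0.0027, 0.0019, 0.0053, -0.0004, -0.0012, -0.0006] dist 2.5
```

View pics/k1.png

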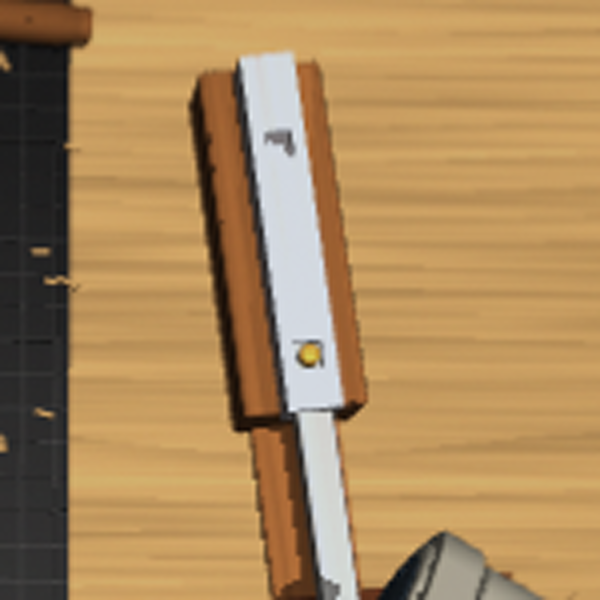

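```bash
python3 - <<'E'
from h import *
f=cam('top');P=cloud(f); print(P[213:224,401:414,2].round(0))
E
```

```text
[[86. 84. 86. 88. 87. 86. 85. 87. 85. 89. 87. 89. 52.]
 [85. 83. 88. 85. 84. 87. 85. 87. 85. 87. 88. 87. 85.]
 [87. 89. 84. 85. 82. 83. 84. 87. 82. 86. 88. 88. 89.]
 [85. 85. 85. 84. 80. 93. 90. 89. 82. 88. 85. 88. 86.]
 [85. 85. 88. 81. 92. 91. 89. 95. 88. 87. 88. 86. 86.]
 [88. 84. 89. 91. 92. 93. 96. 96. 91. 84. 84. 88. 85.]
 [84. 87. 84. 83. 90. 94. 93. 93. 89. 83. 90. 87. 84.]
 [85. 87. 86. 81. 83. 92. 92. 89. 82. 80. 89. 86. 85.]
 [87. 85. 85. 80. 84. 87. 89. 83. 83. 79. 89. 86. 86.]
 [86. 86. 85. 88. 87. 88. 87. 88. 84. 89. 84. 85. 89.]
 [85. 89. 87. 86. 87. 86. 88. 86. 88. 88. 87. 85. 89.]]
```

The keeper button stands at z≈92, so it is up. Release and rise.

carry_out(increments=[[[0, 0, 0, 0, 0, 0], [0, 0, 0, 0, 0, 0], [0, 0, -0.03, 0, 0, 0], [0, 0, -0.1, 0, 0, 0], [0, 0, -0.2, 0, 0, 0]]], hand=0.5)

```text
clock: 26.23
eef_pos: [478.7, -268.2, 179.5]
tcp_rot: [3.138, -0.007, -3.02]
contact_force: [1.0, -0.3, -0.7]
opening: 0.5
```

carry_out(increments=[[[0.1, 0.1, -0.1, 0, 0, 0], [0.15, 0.2, -0.2, 0, 0, 0], [0.2, 0.3, -0.2, 0, 0, 0], [0.2, 0.4, -0.2, 0, 0, 0], [0.2, 0.5, -0.2, 0, 0, 0]]])

```text
clock: 26.65
eef_pos: [384.2, -113.2, 259.7]
tcp_rot: [-3.14, -0.0, -3.022]
contact_force: [1.4, 0.0, -1.0]
opening: 0.5
```

carry_out(increments=[[[0, 0.1, 0, 0, 0, 0], [0, 0.2, 0, 0, 0, 0], [0, 0.2, 0, 0, 0, 0], [0, 0.2, 0, 0, 0, 0], [0, 0.2, 0, 0, 0, 0]]])

```text
clock: 27.07
eef_pos: [376.1, -34.4, 258.3]
tcp_rot: [-3.141, -0.001, -3.019]
contact_force: [0.9, -0.0, 0.6]
opening: 0.499
```

```bash
python3 - <<'E'
from fit import *
for n in('scene','top'):
  f=cam(n); P=cloud(f); print(n); save(f,n+'9')
  rect(P,50,59,(380,640),(-400,-120),20,'ridge')
  rect(P,94,102,(380,640),(-400,-120),20,'ktab')
  rect(P,68,76,(380,640),(-400,-120),100,'kboard')
  rect(P,58.5,64,(380,500),(200,400),30,'stab')
  rect(P,22,38,(380,640),(-400,-120),100,'base/rim')
print(P[275:285,153:164,2].round(0)); print(P[213:224,401:414,2].round(0)); print(sense()['eef_pos'],sense()['opening'],sense()['contact_force'])
E
```

```text
scene
ktab c 484.6 -270.9 wh 30.1 21.3 ang 12.66 z 96.4 n 73 px [221. 257.]
kboard c 486.0 -211.7 wh 85.8 65.3 ang -84.29 z 71.0 n 604 px [243. 252.]
kboard c 555.8 -315.4 wh 178.4 92.9 ang 6.84 z 71.0 n 884 px [212. 279.]
base/rim c 521.6 -192.7 wh 72.4 65.7 ang -82.69 z 30.5 n 467 px [260. 267.]
base/rim c 493.9 -311.1 wh 152.5 129.2 ang 6.86 z 30.5 n 1060 px [210. 295.]
top
ridge c 459.2 -337.4 wh 29.3 12.7 ang -82.61 z 54.7 n 71 px [449. 324.]
ridge c 444.0 -205.6 wh 28.8 11.4 ang -83.17 z 54.9 n 69 px [389. 331.]
ktab c 480.3 -267.9 wh 30.0 20.4 ang 5.95 z 97.3 n 121 px [421. 314.]
kboard c 490.1 -266.9 wh 201.1 64.4 ang -83.04 z 71.5 n 2334 px [417. 310.]
stab c 410.3 277.9 wh 28.0 18.1 ang 3.09 z 60.5 n 76 px [164. 345.]
base/rim c 549.6 -323.9 wh 87.3 37.5 ang -82.78 z 31.2 n 405 px [443. 283.]
base/rim c 486.8 -267.0 wh 212.6 149.2 ang -82.8 z 31.4 n 1675 px [406. 323.]
base/rim c 448.1 -270.9 wh 51.4 17.5 ang -83.2 z 31.3 n 135 px [417. 328.]
[[46. 52. 51. 51. 51. 51. 50. 51. 51. 53. 51.]
 [50. 53. 44. 41. 46. 43. 45. 43. 45. 49. 48.]
 [49. 50. 47. 49. 56. 58. 54. 46. 43. 5
[... 341 characters left out ...]
5. 86. 86. 85. 85. 88. 87. 87. 88. 87. 87. 89. 57.]
 [84. 86. 85. 86. 86. 83. 88. 85. 89. 84. 86. 85. 87.]
 [87. 84. 89. 87. 82. 86. 83. 82. 83. 84. 88. 87. 89.]
 [87. 91. 81. 81. 79. 89. 91. 93. 83. 87. 87. 86. 86.]
 [87. 87. 87. 83. 92. 94. 91. 92. 90. 88. 90. 91. 82.]
 [85. 90. 88. 83. 90. 96. 91. 88. 90. 86. 86. 90. 89.]
 [90. 85. 84. 82. 90. 89. 93. 92. 88. 84. 88. 87. 90.]
 [85. 85. 88. 80. 87. 93. 89. 87. 79. 83. 88. 90. 82.]
 [85. 86. 86. 83. 82. 85. 88. 83. 85. 83. 84. 85. 88.]
 [91. 85. 90. 84. 90. 85. 87. 91. 85. 86. 85. 86. 83.]
 [89. 88. 84. 83. 84. 85. 86. 86. 92. 86. 85. 87. 89.]]
[376.14860458 -35.25808383 258.00679338] 0.5015405880553505 [ 0.36581804 -0.81448344  0.83243975]
```

View pics/scene9.png

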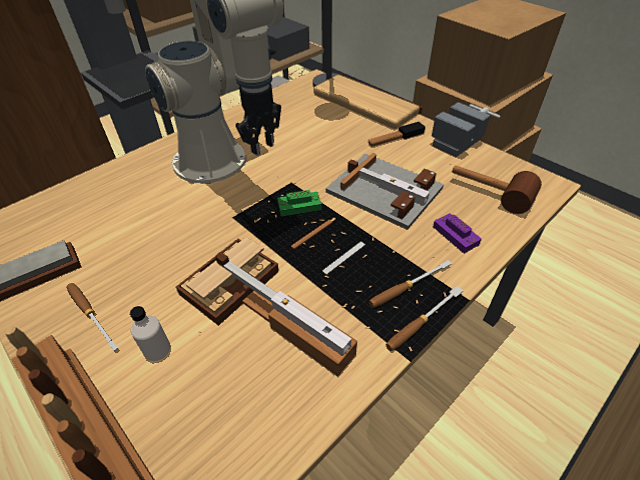

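View pics/top9.png

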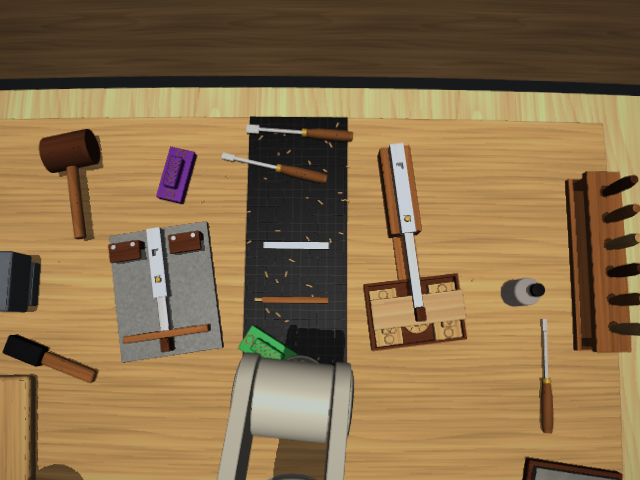

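Both buttons show in their holes: top px (158,280) and (407,218). All three carvings are under the board and the bottle is standing. Handing in.

```bash
python3 -c "
from rig import r,sense
print(r.sign_off(), sense()['clock'])"
```

```text
the job is handed in; nothing more can be done
the job is handed in; nothing more can be done
```

I finished the job and handed it in at about 27 s on the robot's clock; hand-in gives no verdict.

- **Cradle stop:** I drew it out about 50 mm by its tab. Its button popped up in the next hole, about 5 mm above the sleeve (depth reading about 56 mm, sleeve top 51 mm).
- **Carvings:** I slid both pale panels out from under their clips and set them in the right and left columns of the case. The round carving went in the middle. No square carvings showed in the pictures.
- **Retaining board:** I drew it about 95 mm over the carvings. Its button popped up in the next hole (depth reading about 92 mm, sleeve top 87 mm), and its centre reads within about 1 mm of where the next hole puts it.

**Last checks:**
- Before the board was drawn over, both cameras showed all three carvings flat, with their tops at about 55 mm against 56 mm expected.
- Afterwards, the top camera still read the parts of the two panel ridges that show beside the board at about 55 mm. The round carving was then mostly hidden by the board.
- The bottle is standing, the green and purple look-alikes were not handled, and the gripper is open and clear of everything.

No check failed. The two cameras differed by 2–3 mm in position, in line with their calibration.

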